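Put the inlay plates away in the sheet rack

TASK

Put the inlay plates away: lift the iron weight off the stack and stand it on its cork pad, and draw the sheet rack's end stop back to make room. Then take the plates one at a time from the top - each is too wide to grip flat, so slide it out over the plank's edge on the rack side, pinch the overhanging end - and stand them all on edge in the rack, square and flat against its fixed end. Finish by pushing the end stop snug against them, and leave the carving, tools and other things lying about where they are.

Things in the scene. Friction and masses are not known exactly. Their poses are not given: they have to be found in the camera images.
- plank: Fixed walnut carving plank, 300 mm (x) by 420 mm (y), 30 mm thick, on two 30 mm high battens set back 67 mm from its ends. Origin: under its centre, at bench height; its top is 60 mm above. Its -y end (210 mm from the origin) is the edge on the rack side; the space outside that edge is clear.
- plate_boxwood: Inlay plate of boxwood (pale yellow), rigid, 90 x 110 x 4 mm (x, y, z), 50 g. Origin: its centre. Three or four of the five plates are present (others read None), in one untidy stack near the plank's -y end, 110 mm sides along the plank's y within 0.25 rad. Planed and waxed: they slide easily on one another (friction 0.3); shut fingertips pressed on with 3 to 6 N drag the top one.
- plate_horn: Inlay plate of horn (amber brown), rigid, 90 x 110 x 4 mm (x, y, z), 50 g. Origin: its centre. Three or four of the five plates are present (others read None), in one untidy stack near the plank's -y end, 110 mm sides along the plank's y within 0.25 rad. Planed and waxed: they slide easily on one another (friction 0.3); shut fingertips pressed on with 3 to 6 N drag the top one.
- plate_padauk: Inlay plate of padauk (red), rigid, 90 x 110 x 4 mm (x, y, z), 50 g. Origin: its centre. Three or four of the five plates are present (others read None), in one untidy stack near the plank's -y end, 110 mm sides along the plank's y within 0.25 rad. Planed and waxed: they slide easily on one another (friction 0.3); shut fingertips pressed on with 3 to 6 N drag the top one.
- plate_bone: Inlay plate of bone (ivory white), rigid, 90 x 110 x 4 mm (x, y, z), 50 g. Origin: its centre. Three or four of the five plates are present (others read None), in one untidy stack near the plank's -y end, 110 mm sides along the plank's y within 0.25 rad. Planed and waxed: they slide easily on one another (friction 0.3); shut fingertips pressed on with 3 to 6 N drag the top one.
- plate_sycamore: Inlay plate of sycamore (stained green), rigid, 90 x 110 x 4 mm (x, y, z), 50 g. Origin: its centre. Three or four of the five plates are present (others read None), in one untidy stack near the plank's -y end, 110 mm sides along the plank's y within 0.25 rad. Planed and waxed: they slide easily on one another (friction 0.3); shut fingertips pressed on with 3 to 6 N drag the top one.
- weight: Black cast-iron hexagonal weight, 46 mm across flats, 31 mm high, with a round knob on top (22 mm across, from 35 to 57 mm up, on a 10 mm neck); 0.34 to 0.50 kg. Starts upright near the middle of the top plate. Origin: centre of its underside, z up through the knob.
- pad: Fixed round cork pad, 92 mm across and 4 mm thick, on the bench. Origin: centre of its underside.
- rack: Fixed wooden sheet rack on the bench, 130 mm wide (x), 150 mm long (y), sides open. Origin: bottom centre. Its floor falls 12 degrees towards the fixed end wall (at -y) and the wall leans back as much, so plates stood in it lean on the wall. Its inner parts: see rack_floor.
- rack_floor: Frame of the rack's sloping floor. Origin: middle of the line where the floor meets the inner face of the fixed wall. x: across the rack; y: uphill along the floor from the fixed wall to the end stop; z: square to the floor. Floor 130 mm wide, to y = 138 mm; wall 64 mm high, y = 0 to -14 mm.
- endstop (a joint): Sliding end stop of the rack: gap in m between its inner face and the fixed wall, measured along rack_floor y, 0 to 0.115. Starts 12 to 35 mm open. Stays where left (about 3 N to slide).
- stop_tab (a point): Top centre of the end stop's tab, to be pinched from above: 46 mm wide (x), 12 mm thick (along rack_floor y), 60 to 106 mm above the rack floor. The panel below it is 100 mm wide, 12 mm thick, 60 mm high; its outer face is clear for pushing in the middle (small braces 37 to 47 mm either side). Axes as rack_floor.
- stop_face (a point): Point in the middle of the end stop's inner face, 30 mm above the rack floor. Axes as rack_floor.
- octopus: Bystander: half-finished yew octopus, about 70 mm across, 63 mm high, on the plank's left half. Origin: underside centre.
- awl: Bystander: bone-handled scribing awl, 146 mm long, 13 mm thick, lying on the plank. Origin: at its underside near the middle.
- spatula: Bystander: bamboo burnishing spatula, 190 mm long, 5 mm thick, lying on the plank by its left end.
- blank: Bystander: yew block 42 x 36 x 32 mm on the plank's left half.
- brush_rest: Bystander: white porcelain brush rest, 86 x 22 x 31 mm, on the bench between plank and rack, nearer the robot.
- knife: Bystander: carving knife, 160 mm long, 12 mm thick, lying on the bench beyond the rack.

How it is judged:
By the outcome, as a careful person would: the job done as asked, in the order asked, and still so for the second after the job is handed in, with the robot touching nothing.
Of plate_boxwood, plate_horn, plate_padauk, plate_bone, plate_sycamore only 3 to 4 are there at a start; the rules pass over those that are not, and their reading is None.
At some moment in a run one of weight may be knocked a few centimetres aside while the robot is not near it.
It also fails if it takes over 210 s, if anything falls off the work surface, if the arm or the gripper's body presses on something with over 40 N, if the wrist force passes 120 N, or if a joint passes its speed limit or range.

ROBOT

A 6-joint arm with a two-finger parallel gripper is mounted at the origin on the work surface. World frame = base frame: x ahead of the robot, y to its left, z up, the work surface at z = 0. Lengths are in m, angles in rad, forces in N, time in s.
With the tool pointing down it reaches from about 0.3 to 0.875 m from the base axis. Payload 4.2 kg.
Tool frame: the origin (TCP) lies on the centre line of the jaws, within the pads' length; the fingertips stand 22 mm ahead of it and the grasp point (between the pads) lies 3 mm ahead of it; z points along the fingers, y is the line along which they close (so a half turn about z gives the same grasp; the last joint's range is limited). The gripper opens to 85 mm and grips with 20 to 120 N. Pads are 22 mm wide; open, the fingers measure 114 mm over their backs; the gripper's body (76 mm by 85 mm) begins 54 mm behind the grasp point. The pads swing forward as they close: fully open they stand 13 mm farther back than shut.
Start: joints at [1.142, 0.32, 1.565, -0, 1.257, -0.02], TCP at [0.229, 0.528, 0.253] pointing down, gripper open.
Joint ranges: [-3.11, 3.11], [-0.84, 2.01], [0.21, 2.61], [-1.34, 4.49], [0.05, 2.63], [-2.56, 2.56]. Speed limits (rad/s): [2.57, 2.57, 3.14, 3.14, 3.14, 3.14].

INTERFACE

Orientations are given as a 3x3 rotation matrix whose columns are the frame's x, y, z axes.
In Python, from plant import env gives the robot as it stands.
- The arm moves only by the shell command python3 nudge.py 'ROWS' [FORCE]. ROWS is rows parted by semicolons, their numbers by spaces, 1 to 20 of them, each of 5 numbers: dx, dy, dz in m, then a turn about the tool's z in rad, then the opening from 0.0 (shut) to 1.0 (fully open); each row shifts and turns the commanded pose from where the row before left it, along the tool's axes as they then stand; what a row does not reach is not made up. A row lasts 1/10 s, in which the tool goes at most 0.05 m and 0.15 rad, less where a joint would pass 70% of its speed; a pose out of reach is approached as far as the arm can. The fingers move at their own pace and stop on an object; FORCE is the grip in N (left out, the last holds). Time passes only in rows, so rows that do not move let the fingers close. It prints the time, the measured TCP pose, the force, the opening and the grip force at its end.
- env.read_state(): the state, without advancing time (a new reading comes with each control period).
- env.get_image(name): name is "scene" or "top" or "wrist"; returns the picture (480x640x3 uint8, red, green, blue); there is no depth.
- env.camera_info(name): a dict with "K" (3x3 intrinsics, pixels), "eye" and "rotation" of the camera in the world. Camera axes: x right, y down, z forward; pixel columns grow to the right and rows downward; lengths in m; the calibration is good to about 2 mm. A picture is of the moment at which its call begins: read the wrist's pose just before it. camera_info takes no time and is no camera call; for the wrist camera it gives the pose at the moment of the call.
- env.close_job(): hands the job in; it is judged then, once.
The state is a dict: "time_s": time; "joint_pos": joint angles; "joint_vel": joint speeds; "joint_efforts": joint torques, N m; "tool_pos": TCP position; "eef_rot": TCP orientation; "wrist_force": force on the tool from outside, world axes, zero at the start; "ft_torque": the same for the moment, N m; "width": opening from 0.0 (shut) to 1.0 (fully open); "grip_force": force on a finger pad.
Only numpy, scipy, OpenCV 4.12 (cv2) and the standard library are available. Lean on these libraries where they do the work, as an engineer would, in place of code of your own. Each camera call takes 0.05 s, during which the arm holds its last target. There are 200 camera calls.

## Working session

There is one attempt and no reset: what is moved stays moved. The work goes in short steps, Python scripts to look and compute and a shell command to move; the robot and the scene stay as the last step left them, time stands still between calls to the robot, and variables do not carry over. Pictures are saved under pics/ and viewed, at most 14 in all, crops included, and the job is handed in when it is done.

```bash
ls; mkdir -p pics; python3 - <<'E'
from plant import env
import cv2
for n in("scene","top"):
    cv2.imwrite(f"pics/{n}0.png",env.get_image(n)[:,:,::-1])
    i=env.camera_info(n);print(n,i)
s=env.read_state();print(s)
E
```

```text
nudge.py
pics
plant.py
scene {'K': array([[556.16896577,   0.        , 321.75786549],
       [  0.        , 556.16896577, 244.88197254],
       [  0.        ,   0.        ,   1.        ]]), 'eye': array([1.01050256, 0.72310362, 0.85704433]), 'rotation': array([[-0.84290474,  0.37640126, -0.38449148],
       [ 0.53781828,  0.56784335, -0.62314158],
       [-0.01622035, -0.73203553, -0.68107333]])}
top {'K': array([[508.96400369,   0.        , 322.8455682 ],
       [  0.        , 508.96400369, 230.84971028],
       [  0.        ,   0.        ,   1.        ]]), 'eye': array([ 4.90130367e-01, -9.11253564e-04,  1.45252561e+00]), 'rotation': array([[-0.02408495, -0.99800433,  0.05837182],
       [-0.99970533,  0.02422067,  0.00161862],
       [-0.00302919, -0.05831564, -0.9982936 ]])}
{'time_s': 0.1, 'joint_pos': array([ 1.14200463e+00,  3.20208677e-01,  1.56553369e+00,  2.13922079e-05,
        1.25739227e+00, -1.99887684e-02]), 'joint_vel': array([ 0.00038596, -0.00165599, -0.00107276,  0.00264034, -0.00242011,
       -0.00169014]), 'joint_efforts': array([ 1.21581656e-03, -4.16411376e+01, -2.34702981e+01,  5.47442198e-05,
        4.83140888e-03,  3.90955722e-05]), 'tool_pos': array([0.22839833, 0.52727717, 0.25258645]), 'eef_rot': array([[-9.17594685e-01,  3.97516741e-01, -6.59620422e-04],
       [ 3.97517285e-01,  9.17593628e-01, -1.39392200e-03],
       [ 5.11561671e-05, -1.54126593e-03, -9.99998811e-01]]), 'wrist_force': array([-0.40558744, -0.32575927,  0.69237038]), 'ft_torque': array([ 0.01051654,  0.05264217, -0.03280245]), 'grip_force': 0.0, 'width': 0.998512857748196}
```
View pics/scene0.png

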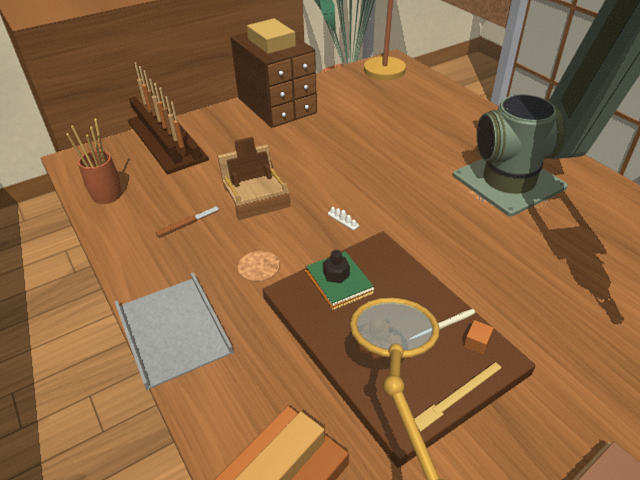

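View pics/top0.png

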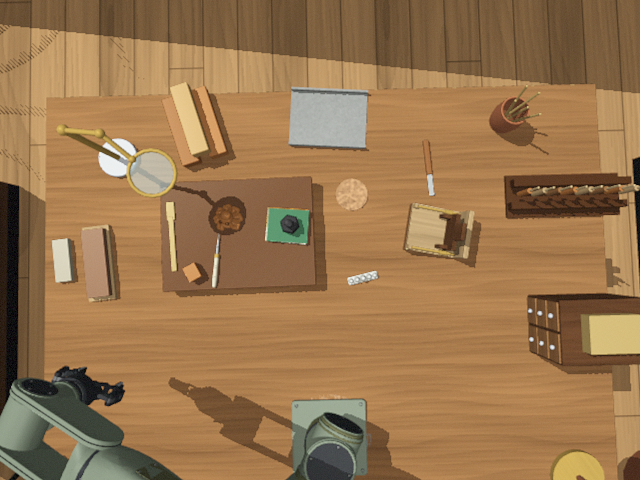

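```bash
cat > h.py <<'E'
import numpy as np,cv2
from plant import env
def ray(n,p,info=None):
    i=info or env.camera_info(n); d=i["rotation"]@np.linalg.inv(i["K"])@np.array([p[0],p[1],1.]); return i["eye"],d
def onz(n,p,z,info=None):
    e,d=ray(n,p,info); return e+d*(z-e[2])/d[2]
def tri(pairs):
    A=np.zeros((3,3));b=np.zeros(3)
    for n,p,i in pairs:
        e,d=ray(n,p,i);d=d/np.linalg.norm(d);M=np.eye(3)-np.outer(d,d);A+=M;b+=M@e
    return np.linalg.solve(A,b)
def proj(n,P,info=None):
    i=info or env.camera_info(n); q=i["K"]@(i["rotation"].T@(np.array(P)-i["eye"]));return q[:2]/q[2]
def save(im,name): cv2.imwrite("pics/"+name,im[:,:,::-1])
def quad(mask):
    c=max(cv2.findContours(mask.astype(np.uint8),0,2)[0],key=cv2.contourArea)
    return cv2.minAreaRect(c),c
def crop(im,x0,y0,x1,y1,s): return cv2.resize(im[y0:y1,x0:x1],None,fx=s,fy=s,interpolation=cv2.INTER_CUBIC)
def loc(v,s=None): # world delta -> tool delta
    s=s or env.read_state(); return s["eef_rot"].T@np.array(v)
E
python3 - <<'E'
from h import *
a=env.get_image("scene");b=env.get_image("top")
A=crop(a,200,125,400,325,3);
B=crop(b,250,160,490,300,2.5)
C=np.zeros((600,800,3),np.uint8)
C[:300,:300]=crop(a,290,235,390,310,3)[:225].shape and 0
C1=crop(a,295,235,385,315,4.4);C2=crop(a,210,130,300,220,4.4)
C3=crop(b,255,190,325,260,3.4);C4=crop(b,395,190,480,270,3)
for im,(y,x) in((C1,(0,0)),(C2,(0,400)),(C3,(360,0)),(C4,(360,400))):
    h=min(im.shape[0],600-y);w=min(im.shape[1],800-x);C[y:y+h,x:x+w]=im[:h,:w]
save(C,"m1.png")
h=cv2.cvtColor(b,cv2.COLOR_RGB2HSV)
g=(h[...,0]>60)&(h[...,0]<90)&(h[...,1]>120);g[:,:250]=0;g[:,340:]=0
g[:180]=0;g[270:]=0
g=cv2.morphologyEx(g.astype(np.uint8),cv2.MORPH_CLOSE,np.ones((15,15)))
r,c=quad(g);print(r)
for p in cv2.boxPoints(r):print(p,onz("top",p,.076))
print("ctr",onz("top",r[0],.076))
k=(b.max(2)<60);k[:,:255]=0;k[:,322:]=0;k[:195]=0;k[255:]=0
r,c=quad(k);print("w",r,onz("top",r[0],.1))
# pad
print("pad",onz("top",(351.5,194),.004))
# plank corners
for p in((163,181),(312,177),(163,291),(325,291),(314,291)):print(p,onz("top",p,.06))
E
```

```text
Traceback (most recent call last):
  File "h.py", line 16, in quad
    c=max(cv2.findContours(mask.astype(np.uint8),0,2)[0],key=cv2.contourArea)
ValueError: max() iterable argument is empty
```

View pics/m1.png

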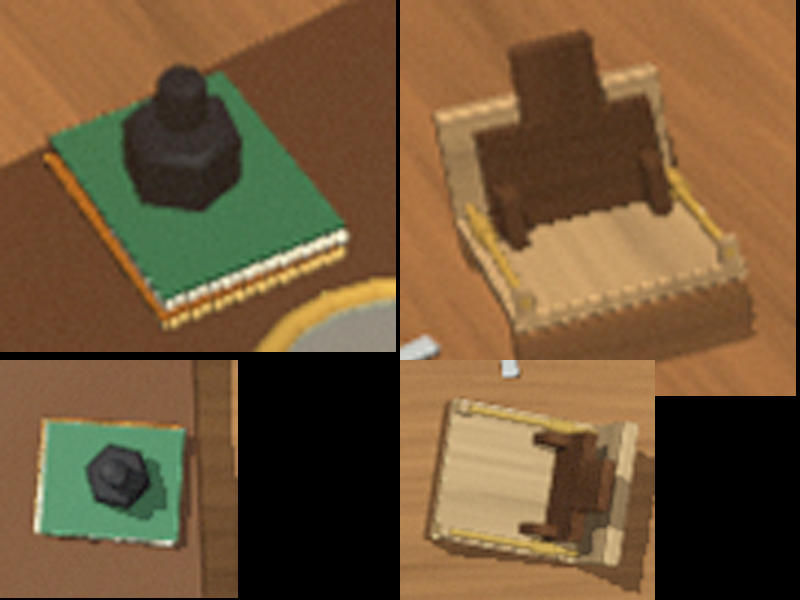

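```bash
python3 - <<'E'
from h import *
b=env.get_image("top");a=env.get_image("scene")
h=cv2.cvtColor(b,cv2.COLOR_RGB2HSV)
g=(h[...,0]>55)&(h[...,0]<95)&(h[...,1]>70);g[:,:250]=0;g[:,340:]=0
g[:180]=0;g[270:]=0
g=cv2.morphologyEx(g.astype(np.uint8),cv2.MORPH_CLOSE,np.ones((15,15)))
r,c=quad(g);print(r)
Q=np.array([onz("top",p,.076) for p in cv2.boxPoints(r)])
print(Q,"ctr",Q.mean(0),[np.linalg.norm(Q[i]-Q[i-1]) for i in range(4)])
for z,n in((b,"top"),):
    k=(b.max(2)<75);k[:,:270]=0;k[:,305:]=0;k[:205]=0;k[245:]=0
    r,c=quad(k);print("w",r,onz(n,r[0],.1),onz(n,r[0],.09))
k=(a.max(2)<70);k[:,:320]=0;k[:,355:]=0;k[:245]=0;k[290:]=0
r,c=quad(k);print("scene w",r)
print("knob top scene",onz("scene",(295+181/4.4,235+78/4.4),.076+.05))
def pad(n,im,box):
    h=cv2.cvtColor(im,cv2.COLOR_RGB2HSV).astype(int);x0,y0,x1,y1=box
    s=im[y0:y1,x0:x1].astype(int);m=(s[...,0]>190)&(s[...,2]>105)
    r,c=quad(cv2.morphologyEx(m.astype(np.uint8),cv2.MORPH_OPEN,np.ones((3,3))))
    (x,y),w,an=cv2.fitEllipse(c);print(n,"pad",(x+x0,y+y0),w,onz(n,(x+x0,y+y0),.004))
pad("top",b,(325,170,378,218));pad("scene",a,(228,240,290,288))
# plank edge right
for p in((312,177),(325,291),(163,291),(163,181)):print(p,onz("top",p,.06),onz("top",p,.0))
# rack: outer floor corners seen (crop px C4 scale 3 offset 395,190; C2 4.4 offset 210,130)
t=lambda x,y:(395+(x-400)/3,190+(y-360)/3)
s=lambda x,y:(210+(x-400)/4.4,130+y/4.4)
for nm,P,S in(("wall top far+x",(630,425),(655,70)),("wall top -x",(613,560),(437,113)),):
    print(nm,onz("top",t(*P),.075))
print("tab top ctr tri",tri([("top",t(588+20,485),None),("scene",s(552,40),None)]))
print("floor end +x", tri([("top",t(450,402),None),("scene",s(517,328),None)]),"-x",tri([("top",t(433,537),None),("scene",s(747,272),None)]))
print("wall top outer +x?", tri([("top",t(632,424),None),("scene",s(437,113),None)]), tri([("top",t(614,560),None),("scene",s(655,70),None)]))
E
```

```text
((287.68768310546875, 225.6215362548828), (40.049354553222656, 32.5609016418457), 3.1798300743103027)
[[0.54741767 0.15366521 0.076     ]
 [0.63567235 0.1471964  0.076     ]
 [0.6269637  0.03870405 0.076     ]
 [0.53878487 0.04557281 0.076     ]] ctr [0.58720965 0.09628462 0.076     ] [np.float64(0.10843658604497552), np.float64(0.08849143242973516), np.float64(0.10884130875750038), np.float64(0.08844595107037666)]
w ((289.5000305175781, 224.00001525878906), (16.26345443725586, 17.677669525146484), 45.0) [0.58964777 0.08966734 0.1       ] [0.59038356 0.09033704 0.09      ]
scene w ((336.0, 266.5), (31.0, 26.0), 90.0)
knob top scene [0.5867943  0.08778697 0.126     ]
top pad (351.8255977630615, 193.32190895080566) (28.794599533081055, 31.351749420166016) [ 0.68039896 -0.08409246  0.004     ]
scene pad (251.29156303405762, 259.9534206390381) (5.785643100738525, 7.030115604400635) [ 0.68398884 -0.10191457  0.004     ]
(312, 177) [0.72100142 0.02766587 0.06      ] [0.730949   0.02889718 0.        ]
(325, 291) [ 0.40745962 -0.00056585  0.06      ] [ 0.40389757 -0.00055097  0.        ]
(163, 291) [0.41801046 0.44066768 0.06      ] [0.41490302 0.45969407 0.        ]
(163, 181) [0.71998827 0.43892911 0.06      ] [0.7298922  0.45788059 0.        ]
wall top far+x [ 0.61302471 -0.40382519  0.075     ]
wall top -x [ 0.49146959 -0.38352168  0.075     ]
tab top ctr tri [ 0.55461377 -0.36569138  0.12903641]
floor end +x [ 0.64203908 -0.24775991  0.04327232] -x [ 0.51553533 -0.22714307  0.04005061]
wall top outer +x? [ 0.61256701 -0.40325697  0.08181261] [ 0.48817232 -0.38170317  0.07723017]
```

```bash
python3 nudge.py '0 0 0 -0.12 1;0 0 0 -0.12 1;-.0357 -.0309 0 0 1;-.0357 -.0309 0 0 1;-.0357 -.0309 0 0 1;-.0357 -.0309 0 0 1;-.0357 -.0309 0 0 1;-.0357 -.0309 0 0 1;-.0357 -.0309 0 0 1;-.0357 -.0309 0 0 1;-.0357 -.0309 0 0 1;-.0357 -.0309 0 0 1;-.0357 -.0309 0 0 1;-.0357 -.0309 0 0 1;0 0 0 0 1;0 0 0 0 1' 60
python3 - <<'E'
from h import *
s=env.read_state();print(s["tool_pos"],s["eef_rot"])
b=env.get_image("wrist");i=env.camera_info("wrist");print(i);save(b,"w1.png")
E
```

```text
time_s: 1.9
tool_pos: [0.5887, 0.0894, 0.2528]
eef_rot: [[-0.985, 0.17, -0.001], [0.17, 0.985, 0.0], [0.001, 0.0, -1.0]]
wrist_force: [-0.4, 0.1, 0.7]
width: 0.996
grip_force: 0.0
[0.58871542 0.08937105 0.25276584] [[-9.85419763e-01  1.70136276e-01 -1.23999216e-03]
 [ 1.70135843e-01  9.85420517e-01  4.47049729e-04]
 [ 1.29797309e-03  2.29564527e-04 -9.99999131e-01]]
{'K': array([[413.26481385,   0.        , 321.83556434],
       [  0.        , 413.26481385, 234.92731493],
       [  0.        ,   0.        ,   1.        ]]), 'eye': array([0.5070286 , 0.10301014, 0.37427222]), 'rotation': array([[ 1.68075966e-01,  9.34794359e-01,  3.12905699e-01],
       [ 9.85773962e-01, -1.59514529e-01, -5.29604579e-02],
       [ 4.05867852e-04,  3.17355671e-01, -9.48306497e-01]])}
```

View pics/w1.png

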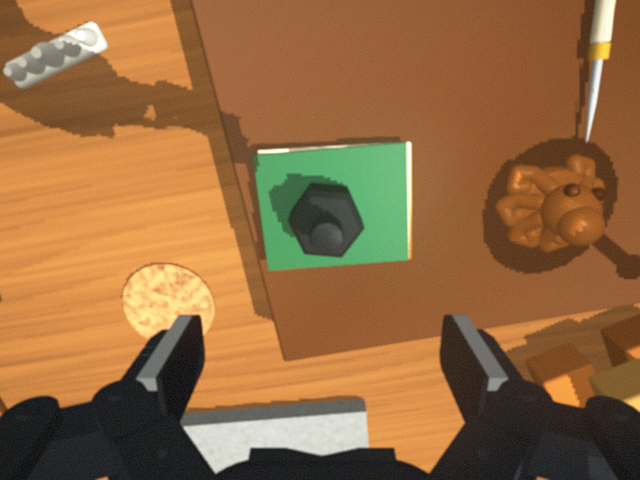

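```bash
python3 - <<'E'
from h import *
for p,z in(((327,236),.125),((327,219),.107),((168,302),.004),((287,360),.06),((194,0),.06),((412,353),.06),((257,153),.076),((411,142),.076),((411,258),.076),((268,270),.076)):
    print(p,onz("wrist",p,z)[:2].round(4))
i=env.camera_info("wrist");print(tri([("wrist",(327,236),i),("top",(395-395+289.5,224),None)]))
E
```

```text
(327, 236) [0.5905 0.0922]
(327, 219) [0.5847 0.0934]
(168, 302) [ 0.673 -0.081]
(287, 360) [0.7215 0.035 ]
(194, 0) [0.4317 0.0286]
(412, 353) [0.733  0.1457]
(257, 153) [0.5369 0.0511]
(411, 142) [0.5477 0.1602]
(411, 258) [0.6357 0.1514]
(268, 270) [0.6269 0.0399]
[0.58857118 0.09007994 0.12781458]
```

```bash
python3 nudge.py '0 .001 .03 0 .6;0 0 .03 0 .6;0 0 .03 0 .6;0 0 .03 0 .6;0 0 0 0 .6;0 0 0 0 0;0 0 0 0 0;0 0 0 0 0;0 0 0 0 0;0 0 0 0 0;0 0 0 0 0;0 0 0 0 0' 40; python3 nudge.py '0 0 -.02 0 0;0 0 -.03 0 0;0 0 -.03 0 0;0 0 0 0 0;0 0 0 0 0' 40
```

```text
time_s: 3.15
tool_pos: [0.5898, 0.0918, 0.1356]
eef_rot: [[-0.986, 0.168, 0.004], [0.168, 0.986, 0.002], [-0.004, 0.002, -1.0]]
wrist_force: [-1.7, 1.5, 6.2]
width: 0.242
grip_force: 39.7
time_s: 3.65
tool_pos: [0.5883, 0.0909, 0.2128]
eef_rot: [[-0.986, 0.168, -0.0], [0.168, 0.986, -0.0], [0.0, -0.0, -1.0]]
wrist_force: [0.5, -0.6, -4.7]
width: 0.24
grip_force: 40.1
```

```bash
python3 nudge.py '-.0233 -.0312 0 0 0;-.0233 -.0312 0 0 0;-.0233 -.0312 0 0 0;-.0233 -.0312 0 0 0;-.0233 -.0312 0 0 0;0 0 .04 0 0;0 0 .04 0 0;0 0 .03 0 0;0 0 .02 0 0;0 0 .012 0 0;0 0 .004 0 0;0 0 .002 0 0;0 0 0 0 0;0 0 0 0 0' 40
```

```text
time_s: 5.05
tool_pos: [0.6781, -0.0823, 0.0666]
eef_rot: [[-0.986, 0.168, 0.002], [0.168, 0.986, -0.0], [-0.002, 0.0, -1.0]]
wrist_force: [-0.4, 0.1, -3.2]
width: 0.237
grip_force: 40.1
```

```bash
python3 nudge.py '0 0 .002 0 0;0 0 0.001 0 0;0 0 0 0 .6;0 0 0 0 .6;0 0 0 0 .6;0 0 0 0 .6;0 0 -.02 0 .6;0 0 -.04 0 .6;0 0 -.05 0 .6;0 0 -.05 0 .6;0 0 -.05 0 .6;.02 -.044 0 0 .6;.02 -.044 0 0 .6;.02 -.044 0 0 .6;0 0 0 0 .6;0 0 0 0 .6' 40
python3 - <<'E'
from h import *
s=env.read_state();print(s["tool_pos"],s["eef_rot"])
b=env.get_image("wrist");save(b,"w2.png")
E
```

```text
time_s: 6.65
tool_pos: [0.5957, -0.203, 0.2727]
eef_rot: [[-0.985, 0.17, 0.001], [0.17, 0.985, 0.001], [-0.001, 0.001, -1.0]]
wrist_force: [0.5, 0.2, -0.8]
width: 0.602
grip_force: 0.0
[ 0.59569428 -0.2030048   0.27265793] [[-9.85404895e-01  1.70224719e-01  8.58658256e-04]
 [ 1.70225193e-01  9.85405054e-01  5.13627248e-04]
 [-7.58694131e-04  6.52296072e-04 -9.99999499e-01]]
```

View pics/w2.png

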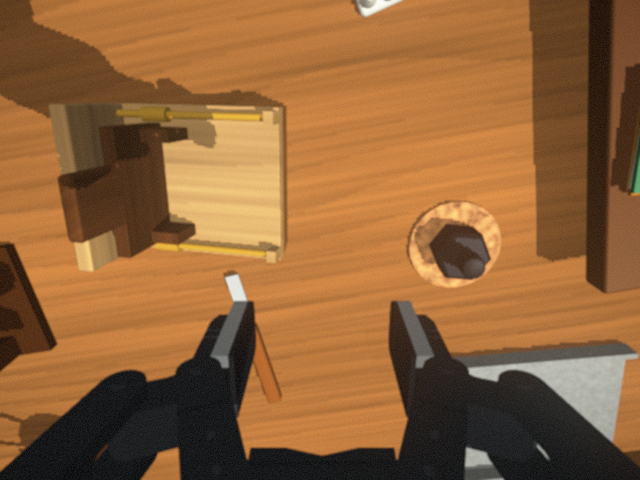

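```bash
python3 - <<'E'
from h import *
b=cv2.imread("pics/w2.png")
cv2.imwrite("pics/w2c.png",crop(b,40,85,300,285,3))
E
```

```text
(no output)
```

View pics/w2c.png

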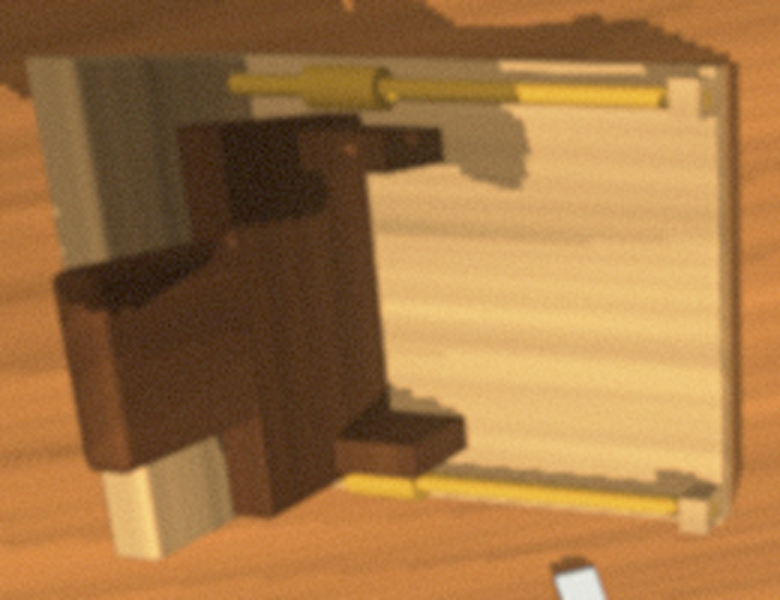

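```bash
python3 - <<'E'
from h import *
i=env.camera_info("wrist");f=lambda x,y:(x/3+40,y/3+85)
t=lambda x,y:(395+(x-400)/3,190+(y-360)/3)
s=lambda x,y:(210+(x-400)/4.4,130+y/4.4)
for n,W,T,S in(("end-x",(724,62),(433,537),(747,272)),("end+x",(722,525),(450,402),(517,328)),("wallout-x",(28,58),(614,560),(655,70)),("wallout+x",(115,555),(632,424),(437,113)),("tabtop",(95,378),(608,485),(552,40))):
    w=("wrist",f(*W),i);a=("top",t(*T),None);b=("scene",s(*S),None)
    print(n,tri([w,a,b]).round(4),"ws",tri([w,b]).round(4),"wt",tri([w,a]).round(4))
    P=tri([w,a,b]);print([ (proj(k,P,j)-np.array(p)).round(1) for k,p,j in(w,a,b)])
E
```

```text
end-x [ 0.5164 -0.2248  0.0421] ws [ 0.5167 -0.2225  0.0434] wt [ 0.516  -0.2164  0.111 ]
[array([-2.6, -0.3]), array([-1. ,  0.1]), array([-0.5, -0.1])]
end+x [ 0.6439 -0.2476  0.046 ] ws [ 0.6454 -0.2478  0.046 ] wt [ 0.6385 -0.244   0.0701]
[array([ 1.4, -4.3]), array([ 0.2, -1. ]), array([-0.5, -0.6])]
wallout-x [ 0.4879 -0.3831  0.0776] ws [ 0.4851 -0.3857  0.0744] wt [ 0.4898 -0.3807  0.0868]
[array([ 3.9, -0.1]), array([-0.2,  1.3]), array([-1.7, -0.6])]
wallout+x [ 0.613  -0.404   0.0834] ws [ 0.6128 -0.4056  0.0823] wt [ 0.6119 -0.4008  0.0923]
[array([ 3.4, -2.1]), array([0.3, 0.1]), array([-0.7, -0.7])]
tabtop [ 0.556  -0.3643  0.1304] ws [ 0.5564 -0.36    0.1335] wt [ 0.5578 -0.3674  0.1254]
[array([-2., -3.]), array([-0.8,  0.2]), array([-1.2, -0.1])]
```

```bash
python3 nudge.py '.0027 -.0407 0 0 .6;.0027 -.0407 0 0 .6;.0027 -.0407 0 0 .6;.0027 -.0407 0 0 .6;0 0 .04 0 .6;0 0 .04 0 .6;0 0 .04 0 .6;0 0 .025 0 .6;0 0 0 0 .6;0 0 0 0 0;0 0 0 0 0;0 0 0 0 0;0 0 0 0 0;0 0 0 0 0;0 0 0 0 0' 30
```

```text
time_s: 8.2
tool_pos: [0.5596, -0.3613, 0.1295]
eef_rot: [[-0.986, 0.169, 0.005], [0.169, 0.986, -0.001], [-0.005, -0.001, -1.0]]
wrist_force: [2.4, 0.4, 5.9]
width: 0.183
grip_force: 29.2
```

```bash
python3 nudge.py '0 .01 -.0021 0 0;0 .01 -.0021 0 0;0 .01 -.0021 0 0;0 .01 -.0021 0 0;0 .01 -.0021 0 0;0 .01 -.0021 0 0;0 .01 -.0021 0 0;0 .01 -.0021 0 0;0 0 0 0 0;0 0 0 0 .5;0 0 0 0 .5;0 0 0 0 .5;0 0 0 0 .5;0 0 -.04 0 .5;0 0 -.05 0 .5;0 0 -.05 0 .5;0 0 0 0 .5' 30
python3 - <<'E'
from h import *
b=env.get_image("wrist");save(b,"w3.png");s=env.read_state();print(s["joint_pos"],s["tool_pos"])
a=env.get_image("scene");b=env.get_image("top")
C=np.zeros((600,800,3),np.uint8)
C[:480,:400]=crop(a,200,125,360,317,2.5)
C[:480,400:]=crop(b,330,160,490,352,2.5);save(C,"m2.png")
E
```

```text
time_s: 9.9
tool_pos: [0.574, -0.2837, 0.2924]
eef_rot: [[-0.986, 0.168, 0.013], [0.168, 0.986, -0.007], [-0.014, -0.005, -1.0]]
wrist_force: [0.5, 0.3, 0.4]
width: 0.502
grip_force: 0.0
[-4.76849359e-01  4.00429065e-01  1.35318106e+00 -1.30095063e-04
  1.37949470e+00 -1.87865776e+00] [ 0.57269003 -0.28295765  0.28840614]
```

View pics/m2.png

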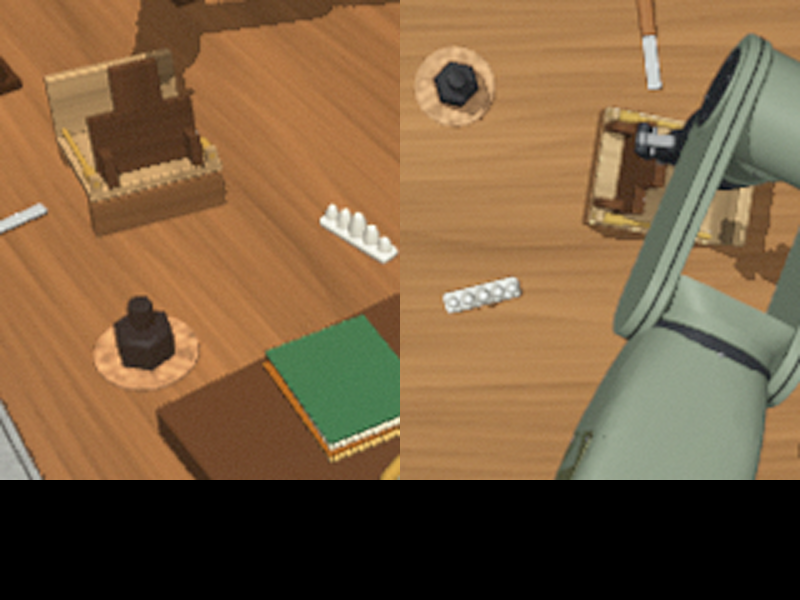

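```bash
python3 nudge.py '-.023 .0335 0 0 .5;-.023 .0335 0 0 .5;-.023 .0335 0 0 .5;-.023 .0335 0 0 .5;-.023 .0335 0 0 .5;-.023 .0335 0 0 .5;-.023 .0335 0 0 .5;-.023 .0335 0 0 .5;0 0 0 0 .5'; python3 nudge.py '-.0394 .0067 0 0 .5;-.0394 .0067 0 0 .5;-.0394 .0067 0 0 .5;-.0394 .0067 0 0 .5;-.0394 .0067 0 0 .5;0 0 0 0 .5;0 0 0 0 .5'
python3 -c "
from h import *
s=env.read_state();print(s['joint_pos'],s['tool_pos'],s['eef_rot'])"
```

```text
time_s: 10.95
tool_pos: [0.7999, -0.0438, 0.2783]
eef_rot: [[-0.987, 0.163, -0.006], [0.163, 0.987, 0.003], [0.006, 0.002, -1.0]]
wrist_force: [-0.8, 0.0, 0.4]
width: 0.501
grip_force: 0.0
time_s: 11.65
tool_pos: [0.9269, -0.0462, 0.2542]
eef_rot: [[-0.984, 0.168, 0.053], [0.168, 0.986, -0.003], [-0.052, 0.006, -0.999]]
wrist_force: [0.1, 0.5, 1.3]
width: 0.5
grip_force: 0.0
[-6.23223075e-02  1.03415509e+00  2.16736613e-01  4.15551795e-04
  1.83793207e+00 -1.46372858e+00] [ 0.92692972 -0.04620195  0.25418656] [[-0.9843272   0.16830375  0.05266694]
 [ 0.16838697  0.98571675 -0.00288499]
 [-0.05240024  0.00602865 -0.99860797]]
```

```bash
python3 nudge.py '-.0394 .0067 0 0 .5;-.0394 .0067 0 0 .5;-.0394 .0067 0 0 .5;-.0394 .0067 0 0 .5;-.0394 .0067 0 0 .5'; python3 nudge.py '.04 0 0 0 .5;.04 0 0 0 .5;.04 0 0 0 .5;0 0 0 0 .5'
python3 -c "
from h import *
s=env.read_state();print(s['joint_pos'],s['tool_pos'],s['eef_rot'])"
```

```text
time_s: 12.15
tool_pos: [0.9825, -0.0399, 0.2187]
eef_rot: [[-0.969, 0.166, 0.181], [0.168, 0.986, -0.008], [-0.18, 0.022, -0.983]]
wrist_force: [0.3, 0.7, 0.2]
width: 0.503
grip_force: 0.0
time_s: 12.55
tool_pos: [0.8805, -0.0221, 0.1957]
eef_rot: [[-0.973, 0.166, 0.159], [0.167, 0.986, -0.007], [-0.158, 0.02, -0.987]]
wrist_force: [0.2, 0.2, -1.1]
width: 0.499
grip_force: 0.0
[-3.78490099e-02  7.92221562e-01  8.81006799e-01 -1.10267833e-03
  1.30864977e+00 -1.44006340e+00] [ 0.88046386 -0.02214815  0.19566456] [[-0.97323945  0.16601629  0.15888223]
 [ 0.16702442  0.98592732 -0.00708218]
 [-0.15782209  0.01964456 -0.98727214]]
```

```bash
python3 - <<'E'
from h import *
from scipy.optimize import least_squares
D=[((.3202,1.56553,1.25739),(.22839833,.52727717,.25258645)),((.400429,1.353181,1.3794947),(.57269,-.28295765,.28840614)),((1.034155,.2167366,1.83793),(.92692972,-.04620195,.25418656)),((.7922216,.8810068,1.30864977),(.88046386,-.02214815,.19566456))]
def f(p):
    a,h,L1,L2,e,Lt=p;o=[]
    for (q2,q3,q5),P in D:
        s=q2+q3;t=s+q5
        o+=[a+L1*np.sin(q2)+L2*np.sin(s)-e*np.cos(s)+Lt*np.sin(t)-np.hypot(*P[:2]),h+L1*np.cos(q2)+L2*np.cos(s)+e*np.sin(s)+Lt*np.cos(t)-P[2]]
    return o
for fix in(0,1):
    g=(lambda p:np.r_[f(p),.1*p[4]] if fix else f(p))
    r=least_squares(g,[0,.3,.45,.4,0,.25]);print(r.x.round(4),np.abs(f(r.x)).max())
E
```

```text
[ 1.000e-04  1.401e-01  5.918e-01  4.170e-01 -2.520e-02  2.961e-01] 2.754452081532577e-06
[-0.0107  0.1132  0.6004  0.4233 -0.018   0.2823] 0.0007424116368175415
```

```bash
python3 nudge.py '.0428 -.0073 -.0108 0 .5;.0428 -.0073 -.0108 0 .5;.0428 -.0073 -.0108 0 .5;.0428 -.0073 -.0108 0 .5;.0428 -.0073 -.0108 0 .5;.0428 -.0073 -.0108 0 .5;.0428 -.0073 -.0108 0 .5;.0428 -.0073 -.0108 0 .5;.0428 -.0073 -.0108 0 .5;.0428 -.0073 -.0108 0 .5;.0428 -.0073 -.0108 0 .5;.0428 -.0073 -.0108 0 .5;0 0 0 0 .5;0 0 0 0 .5'; 
python3 -c "
from h import *
s=env.read_state();print(s['joint_pos'].round(3),s['tool_pos'],s['eef_rot'])"
 python3 nudge.py '.02 0 -.003 0 .5;.02 0 -.003 0 .5;.02 0 -.003 0 .5;0 0 0 0 .5'
python3 -c "
from h import *
s=env.read_state();print(s['joint_pos'].round(3),s['tool_pos'])"
```

```text
time_s: 13.95
tool_pos: [0.3555, -0.0226, 0.2369]
eef_rot: [[-0.969, 0.166, 0.185], [0.168, 0.986, -0.009], [-0.183, 0.022, -0.983]]
wrist_force: [1.0, 0.0, 0.2]
width: 0.499
grip_force: 0.0
[-0.105 -0.111  2.121  0.013  0.945 -1.513] [ 0.35552209 -0.02261755  0.23685346] [[-0.96862235  0.16641392  0.18459996]
 [ 0.16767994  0.98580182 -0.00884404]
 [-0.18345075  0.02238718 -0.98277395]]
time_s: 14.35
tool_pos: [0.2951, -0.0121, 0.2335]
eef_rot: [[-0.97, 0.166, 0.18], [0.167, 0.986, -0.008], [-0.179, 0.022, -0.984]]
wrist_force: [0.8, -0.1, -0.1]
width: 0.497
grip_force: 0.0
[-0.088 -0.22   2.21   0.009  0.97  -1.495] [ 0.29506963 -0.01213453  0.23350331]
```

```bash
python3 nudge.py '.02 0 -.004 0 .5;.02 0 -.004 0 .5;.02 0 -.004 0 .5;.02 0 -.004 0 .5;.02 0 -.004 0 .5;0 0 0 0 .5'
python3 -c "
from h import *
s=env.read_state();print(s['joint_pos'].round(3),s['tool_pos'])"
```

```text
time_s: 14.95
tool_pos: [0.1951, 0.0048, 0.2356]
eef_rot: [[-0.969, 0.165, 0.181], [0.167, 0.986, -0.008], [-0.18, 0.022, -0.983]]
wrist_force: [0.1, -0.8, 0.1]
width: 0.502
grip_force: 0.0
[-0.031 -0.434  2.312 -0.003  1.081 -1.432] [0.19506194 0.00477099 0.23563005]
```

```bash
python3 nudge.py '-.0117 .038 -.0187 0 .5;-.0117 .038 -.0187 0 .5;-.0117 .038 -.0187 0 .5;-.0117 .038 -.0187 0 .5;-.0117 .038 -.0187 0 .5;-.0117 .038 -.0187 0 .5;-.0117 .038 -.0187 0 .5;.0383 .0188 -.0193 0 .5;.0383 .0188 -.0193 0 .5;.0383 .0188 -.0193 0 .5;.0383 .0188 -.0193 0 .5;.0383 .0188 -.0193 0 .5;.0383 .0188 -.0193 0 .5;.0383 .0188 -.0193 0 .5;.0383 .0188 -.0193 0 .5;0 0 0 0 .5'
python3 -c "
from h import *
s=env.read_state();print(s['joint_pos'].round(3),s['tool_pos'])"
```

```text
time_s: 16.55
tool_pos: [-0.0115, 0.4516, 0.4796]
eef_rot: [[-0.971, 0.159, 0.177], [0.161, 0.987, -0.004], [-0.175, 0.024, -0.984]]
wrist_force: [0.6, 1.0, 0.3]
width: 0.501
grip_force: 0.0
[ 1.686  0.07   1.343 -0.179  1.75   0.247] [-0.01148994  0.45159555  0.47962197]
```

```bash
python3 nudge.py '0 .035 -.0356 0 .5;0 .035 -.0356 0 .5;0 .035 -.0356 0 .5;0 .035 -.0356 0 .5;0 .035 -.0356 0 .5;0 .035 -.0356 0 .5;0 .035 -.0356 0 .5;0 .035 -.0356 0 .5;0 0 0 0 .5'
python3 -c "
from h import *
s=env.read_state();print(s['joint_pos'].round(3),s['tool_pos'])"
```

```text
time_s: 17.45
tool_pos: [-0.0037, 0.6225, 0.6461]
eef_rot: [[-0.97, 0.152, 0.191], [0.167, 0.984, 0.066], [-0.177, 0.096, -0.979]]
wrist_force: [0.1, -0.6, 0.7]
width: 0.498
grip_force: 0.0
[ 1.651  0.537  0.214 -0.27   2.321  0.051] [-0.0036662   0.62246979  0.64613259]
```

```bash
python3 nudge.py '0 .05 0 0 .5;0 .05 0 0 .5;0 .05 0 0 .5;0 .05 0 0 .5;0 .05 0 0 .5;0 .05 0 0 .5;0 .05 0 0 .5;0 .05 0 0 .5;0 .05 0 0 .5;0 .05 0 0 .5'
python3 -c "
from h import *
s=env.read_state();print(s['joint_pos'].round(3),s['tool_pos'])"
```

```text
time_s: 18.45
tool_pos: [0.069, 0.8615, 0.5]
eef_rot: [[-0.971, 0.103, 0.217], [0.166, 0.94, 0.299], [-0.173, 0.326, -0.929]]
wrist_force: [-0.1, 0.4, -0.0]
width: 0.501
grip_force: 0.0
[ 1.55   0.77   0.214 -0.22   1.836  0.026] [0.06896561 0.86146748 0.50000304]
```

```bash
python3 nudge.py '.02 .04 -.02 0 .5;.02 .04 -.02 0 .5;.02 .04 -.02 0 .5;.02 .04 -.02 0 .5;.02 .04 -.02 0 .5;.02 .04 -.02 0 .5;.02 .04 -.02 0 .5;.02 .04 -.02 0 .5;.02 .04 -.02 0 .5;.02 .04 -.02 0 .5;.02 .04 -.02 0 .5;.02 .04 -.02 0 .5'
python3 -c "
from h import *
s=env.read_state();print(s['joint_pos'].round(3),s['tool_pos'])"
```

```text
time_s: 19.65
tool_pos: [-0.1369, 0.8828, 0.5992]
eef_rot: [[-0.98, 0.026, 0.196], [0.143, 0.778, 0.612], [-0.136, 0.628, -0.767]]
wrist_force: [0.0, -0.3, 0.0]
width: 0.5
grip_force: 0.0
[ 1.826  0.701  0.215 -0.351  1.607  0.225] [-0.13686356  0.88283004  0.59916024]
```

```bash
python3 nudge.py '.015 .045 0 0 .5;.015 .045 0 0 .5;.015 .045 0 0 .5;.015 .045 0 0 .5;.015 .045 0 0 .5;.015 .045 0 0 .5;.015 .045 0 0 .5'
python3 -c "
from h import *
s=env.read_state();print(s['joint_pos'].round(3),s['tool_pos'])"
```

```text
time_s: 20.35
tool_pos: [-0.1807, 0.9357, 0.626]
eef_rot: [[-0.989, -0.011, 0.15], [0.11, 0.63, 0.769], [-0.103, 0.776, -0.622]]
wrist_force: [0.8, 0.4, -0.2]
width: 0.498
grip_force: 0.0
[ 1.863  0.723  0.215 -0.381  1.379  0.261] [-0.1807353   0.93572608  0.62596217]
```

```bash
python3 - <<'E'
from h import *
print("lens",tri([("scene",(395,326),None),("top",(152,172),None)]),"arm end",tri([("scene",(394,385),None),("top",(130,152),None)]))
s=env.read_state();p=s["tool_pos"];R=s["eef_rot"];a=.133
R=R@np.array([[np.cos(a),-np.sin(a),0],[np.sin(a),np.cos(a),0],[0,0,1]]);print(R.round(3))
for q in([.05,.5,.6],[.38,.25,.45],[.585,.075,.2]):
    q=np.array(q);d=R.T@(q-p);print(q,d.round(4),np.linalg.norm(d));p=q
E
```

```text
lens [0.70052048 0.38996047 0.29839919] arm end [0.74968339 0.448363   0.28188173]
[[-0.981  0.12   0.15 ]
 [ 0.192  0.61   0.769]
 [ 0.001  0.783 -0.622]]
[0.05 0.5  0.6 ] [-0.3102 -0.2584 -0.2842] 0.49373072506719146
[0.38 0.25 0.45] [-0.372  -0.2303 -0.0494] 0.44034077712608
[0.585 0.075 0.2  ] [-0.2351 -0.2779  0.0517] 0.367627528893036
```

```bash
python3 nudge.py '0 0 0 .133 0;-.031 -.0258 -.0284 0 0;-.031 -.0258 -.0284 0 0;-.031 -.0258 -.0284 0 0;-.031 -.0258 -.0284 0 0;-.031 -.0258 -.0284 0 0;-.031 -.0258 -.0284 0 0;-.031 -.0258 -.0284 0 0;-.031 -.0258 -.0284 0 0;-.031 -.0258 -.0284 0 0;-.031 -.0258 -.0284 0 0;-.0413 -.0256 -.0055 0 0;-.0413 -.0256 -.0055 0 0;-.0413 -.0256 -.0055 0 0;-.0413 -.0256 -.0055 0 0;-.0413 -.0256 -.0055 0 0;-.0413 -.0256 -.0055 0 0;-.0413 -.0256 -.0055 0 0;-.0413 -.0256 -.0055 0 0;-.0413 -.0256 -.0055 0 0'
python3 - <<'E'
from h import *
s=env.read_state();p=s["tool_pos"];R=s["eef_rot"];print(s['joint_pos'].round(3),p,R.round(3))
for q in([.585,.075,.2],):
    q=np.array(q);d=R.T@(q-p);print(q,d.round(4),np.linalg.norm(d));p=q
E
```

```text
time_s: 22.35
tool_pos: [0.3586, 0.2786, 0.4602]
eef_rot: [[-0.981, 0.12, 0.155], [0.196, 0.615, 0.764], [-0.003, 0.779, -0.627]]
wrist_force: [0.4, 0.2, -0.2]
width: -0.002
grip_force: 0.0
[ 0.129 -0.158  1.859  0.897  1.234 -1.468] [0.35858681 0.27860319 0.46023136] [[-0.981  0.12   0.155]
 [ 0.196  0.615  0.764]
 [-0.003  0.779 -0.627]]
[0.585 0.075 0.2  ] [-0.261  -0.3008  0.0426] 0.40054657185611453
```

```bash
python3 - <<'E'
from h import *
s=env.read_state();p=s["tool_pos"];R=s["eef_rot"]
for q in([.584,.104,.2],[.584,.104,.105]):
    q=np.array(q);d=R.T@(q-p);print(q,d.round(4),np.linalg.norm(d));p=q
E
python3 nudge.py '-.0287 -.0275 .006 0 0;-.0287 -.0275 .006 0 0;-.0287 -.0275 .006 0 0;-.0287 -.0275 .006 0 0;-.0287 -.0275 .006 0 0;-.0287 -.0275 .006 0 0;-.0287 -.0275 .006 0 0;-.0287 -.0275 .006 0 0;-.0287 -.0275 .006 0 0;0 0 0 0 0;0 0 0 0 0' 20
python3 - <<'E'
from h import *
s=env.read_state();p=s["tool_pos"];R=s["eef_rot"];print(s['joint_pos'].round(3),p,R.round(3))
for q in([.584,.104,.12],[.584,.104,.105]):
    q=np.array(q);d=R.T@(q-p);print(q,d.round(4),np.linalg.norm(d));p=q
b=env.get_image("wrist");save(b,"w4.png")
E
```

```text
[0.584 0.104 0.2  ] [-0.2544 -0.2831  0.0646] 0.38602816547425983
[0.584 0.104 0.105] [ 0.0003 -0.074   0.0595] 0.09500000000000003
time_s: 23.45
tool_pos: [0.5891, 0.1193, 0.2328]
eef_rot: [[-0.981, 0.122, 0.15], [0.194, 0.616, 0.764], [0.001, 0.778, -0.628]]
wrist_force: [0.2, -0.1, 0.8]
width: -0.0
grip_force: 0.0
[-0.215  0.404  1.796  0.984  1.206 -2.095] [0.58910463 0.11934419 0.23282246] [[-0.981  0.122  0.15 ]
 [ 0.194  0.616  0.764]
 [ 0.001  0.778 -0.628]]
[0.584 0.104 0.12 ] [ 0.0019 -0.0979  0.0583] 0.11397548002344851
[0.584 0.104 0.105] [-0.     -0.0117  0.0094] 0.015
```

View pics/w4.png

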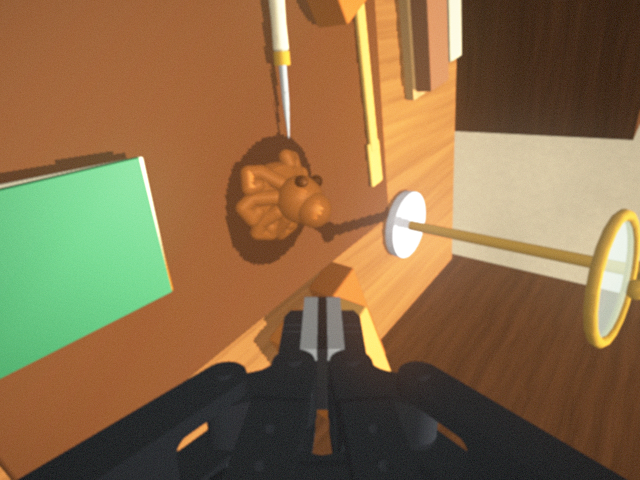

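```bash
python3 nudge.py '.0005 -.0245 .0146 0 0;.0005 -.0245 .0146 0 0;.0005 -.0245 .0146 0 0;.0005 -.0245 .0146 0 0;0 0 0 0 0;0 0 0 0 0'; python3 nudge.py '0 -.0078 .0063 0 0;0 -.0031 .0025 0 0;0 0 0 0 0';python3 nudge.py '0 -.0016 .0012 0 0;0 -.0016 .0012 0 0;0 0 0 0 0'; python3 -c "
from h import *
s=env.read_state();print(s['joint_pos'].round(3),s['tool_pos'])"
```

```text
time_s: 24.1
tool_pos: [0.584, 0.1048, 0.1221]
eef_rot: [[-0.981, 0.12, 0.152], [0.193, 0.615, 0.764], [-0.001, 0.779, -0.627]]
wrist_force: [-0.5, -0.2, 0.5]
width: 0.004
grip_force: 0.0
time_s: 24.4
tool_pos: [0.5838, 0.1044, 0.1065]
eef_rot: [[-0.981, 0.121, 0.151], [0.193, 0.616, 0.764], [-0.0, 0.779, -0.627]]
wrist_force: [-0.5, -0.5, -0.1]
width: -0.006
grip_force: 0.0
time_s: 24.7
tool_pos: [0.5838, 0.104, 0.1022]
eef_rot: [[-0.981, 0.122, 0.151], [0.194, 0.616, 0.764], [0.0, 0.779, -0.627]]
wrist_force: [-0.0, 0.8, -0.3]
width: -0.001
grip_force: 0.0
[-0.244  0.576  1.921  1.088  1.072 -2.389] [0.5837826  0.10402409 0.10221614]
```

```bash
python3 nudge.py '0 -.0023 .0018 0 0;0 -.0008 .0006 0 0;0 0 0 0 0';python3 nudge.py '0 -.0016 .0012 0 0;0 0 0 0 0';python3 nudge.py '0 -.0016 .0012 0 0;0 0 0 0 0';python3 nudge.py '0 -.0016 .0012 0 0;0 0 0 0 0'
```

```text
time_s: 25.0
tool_pos: [0.5837, 0.104, 0.0982]
eef_rot: [[-0.981, 0.122, 0.151], [0.194, 0.615, 0.764], [0.0, 0.779, -0.627]]
wrist_force: [-0.6, -0.0, -1.2]
width: 0.0
grip_force: 0.0
time_s: 25.2
tool_pos: [0.5837, 0.1039, 0.0962]
eef_rot: [[-0.981, 0.122, 0.151], [0.194, 0.616, 0.764], [0.0, 0.779, -0.627]]
wrist_force: [-0.6, 0.7, 0.2]
width: -0.001
grip_force: 0.0
time_s: 25.4
tool_pos: [0.584, 0.1039, 0.0948]
eef_rot: [[-0.981, 0.121, 0.151], [0.194, 0.615, 0.764], [-0.0, 0.779, -0.627]]
wrist_force: [-0.1, 0.1, 0.7]
width: -0.001
grip_force: 0.9
time_s: 25.6
tool_pos: [0.5843, 0.1043, 0.0945]
eef_rot: [[-0.981, 0.12, 0.152], [0.194, 0.613, 0.766], [-0.001, 0.781, -0.624]]
wrist_force: [-0.8, -1.3, 9.1]
width: 0.001
grip_force: 4.4
```

```bash
python3 nudge.py '0 .0006 -.0005 0 0;0 0 0 0 0'; python3 nudge.py '-.001 -.0031 -.0038 0 0;-.001 -.0031 -.0038 0 0;-.001 -.0031 -.0038 0 0';python3 - <<'E'
from h import *
a=env.get_image("scene");h=cv2.cvtColor(a,cv2.COLOR_RGB2HSV)
np.save("/tmp/a.npy",a)
E
```

```text
time_s: 25.8
tool_pos: [0.5842, 0.1042, 0.0945]
eef_rot: [[-0.981, 0.12, 0.152], [0.194, 0.614, 0.765], [-0.001, 0.78, -0.626]]
wrist_force: [-0.4, -0.3, 6.2]
width: 0.003
grip_force: 3.3
time_s: 26.1
tool_pos: [0.5841, 0.0894, 0.0945]
eef_rot: [[-0.981, 0.12, 0.151], [0.193, 0.613, 0.766], [-0.0, 0.781, -0.625]]
wrist_force: [0.8, 1.9, 6.8]
width: 0.003
grip_force: 3.2
```

```bash
python3 nudge.py '-.001 -.0031 -.0038 0 0;-.001 -.0031 -.0038 0 0;-.001 -.0031 -.0038 0 0;-.001 -.0031 -.0038 0 0;-.001 -.0031 -.0038 0 0;0 0 0 0 0';python3 - <<'E'
from h import *
a=env.get_image("scene");b=env.get_image("top")
C=np.zeros((400,800,3),np.uint8)
C[:400,:400]=crop(a,285,220,405,340,400/120);C[:,400:]=crop(b,240,170,360,290,400/120)
save(C,"m3.png")
E
```

```text
time_s: 26.75
tool_pos: [0.5845, 0.0638, 0.0945]
eef_rot: [[-0.981, 0.12, 0.152], [0.194, 0.613, 0.766], [-0.001, 0.781, -0.625]]
wrist_force: [-1.3, -1.8, 8.4]
width: -0.001
grip_force: 4.3
```

View pics/m3.png

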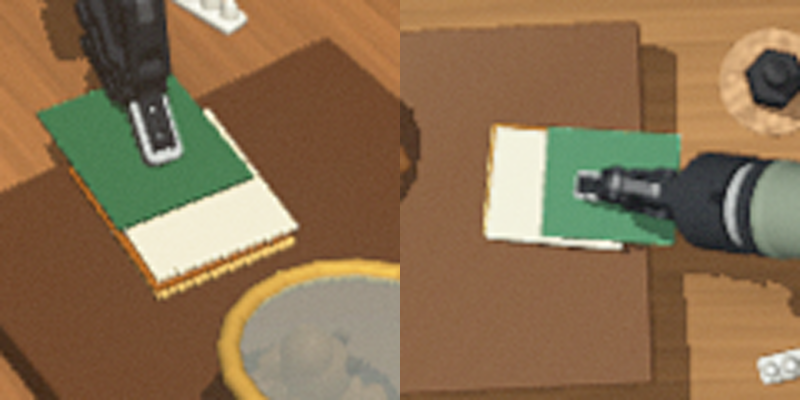

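```bash
python3 nudge.py '0 .0234 -.0188 0 0;0 .0234 -.0188 0 .75;0 0 -.04 .15 .75;0 0 -.04 .15 .75;0 0 -.02 .15 .75;0 0 0 .15 .75;0 0 0 .15 .75;0 0 0 .15 .75;0 0 0 .15 .75;0 0 0 .15 .75;0 0 0 .15 .75;0 0 0 .15 .75;0 0 0 .15 .75;0 0 0 .15 .75;0 0 0 .15 .75;0 0 0 .15 .75;0 0 0 .15 .75;0 0 0 .15 .75;0 0 0 .15 .75;0 0 0 .15 .75' 20;python3 nudge.py '0 0 0 .15 .75;0 0 0 .15 .75;0 0 0 .14 .75;0 0 0 0 .75'
python3 - <<'E'
from h import *
b=env.get_image("top");h=cv2.cvtColor(b,cv2.COLOR_RGB2HSV)
g=(h[...,0]>55)&(h[...,0]<95)&(h[...,1]>70);g[:,:250]=0;g[:,340:]=0;g[:180]=0;g[270:]=0
g=cv2.morphologyEx(g.astype(np.uint8),cv2.MORPH_OPEN,np.ones((3,3)))
r,c=quad(g);print(r)
for z in(.076,):print(np.array([onz("top",p,z) for p in cv2.boxPoints(r)]).round(4))
s=env.read_state();p=s["tool_pos"];R=s["eef_rot"];print(s['joint_pos'].round(3),p,R.round(3))
w=env.get_image("wrist");save(w,"w5.png")
np.savez("/tmp/wi.npz",**env.camera_info("wrist"))
C=np.hstack([crop(w,0,0,640,480,.75),crop(b,250,180,340,270,4)[:,:320]]);save(C,"m4.png")
E
```

```text
time_s: 28.85
tool_pos: [0.5688, -0.0127, 0.2151]
eef_rot: [[0.941, 0.303, 0.15], [0.084, -0.64, 0.763], [0.328, -0.706, -0.628]]
wrist_force: [-0.2, -0.7, -0.2]
width: 0.75
grip_force: 0.0
time_s: 29.25
tool_pos: [0.5688, -0.0127, 0.2152]
eef_rot: [[0.981, -0.12, 0.15], [-0.193, -0.616, 0.764], [0.001, -0.778, -0.628]]
wrist_force: [-0.5, -0.3, -0.2]
width: 0.748
grip_force: 0.0
((303.1903076171875, 225.6460418701172), (39.57880783081055, 32.527793884277344), 3.8140745162963867)
[[ 0.547   0.1115  0.076 ]
 [ 0.635   0.1039  0.076 ]
 [ 0.6252 -0.0032  0.076 ]
 [ 0.5373  0.0048  0.076 ]]
[-0.448  0.452  1.766  0.883  1.346  0.911] [ 0.56879616 -0.01266922  0.21528421] [[ 0.982 -0.118  0.15 ]
 [-0.191 -0.617  0.764]
 [ 0.003 -0.778 -0.628]]
```

View pics/m4.png

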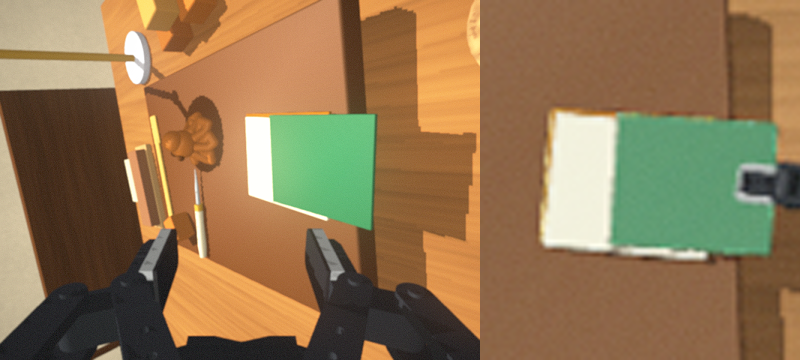

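```bash
python3 nudge.py '.0026 .0308 .012 0 .75;.0026 .0308 .012 0 .75;.0026 .0308 .012 0 .75;0 0 0 0 .75;0 0 .02 0 .75;0 0 .02 0 .75;0 0 .02 0 .75;0 0 0 0 .75;0 0 0 0 .75' 20
python3 - <<'E'
from h import *
s=env.read_state();p=s["tool_pos"];R=s["eef_rot"];print(p,(R.T@(np.array([.580,.002,.083])-p)).round(4))
E
```

```text
time_s: 30.25
tool_pos: [0.5804, 0.0025, 0.0849]
eef_rot: [[0.981, -0.118, 0.151], [-0.192, -0.616, 0.764], [0.003, -0.779, -0.627]]
wrist_force: [0.4, -0.9, 0.2]
width: 0.752
grip_force: 0.0
[0.58038671 0.00254593 0.08487328] [-0.0003  0.0018  0.0007]
```

```bash
python3 nudge.py '0 .001 .001 0 .5;0 0 0 0 .35;0 0 0 0 .25;0 0 0 0 .2;0 0 0 0 .2' 20; python3 nudge.py '0 -.001 0 0 .12;0 -.001 0 0 .05;0 -.001 0 0 0;0 -.001 0 0 0;0 0 0 0 0' 20
```

```text
time_s: 30.75
tool_pos: [0.5803, 0.0023, 0.0828]
eef_rot: [[0.981, -0.12, 0.152], [-0.193, -0.615, 0.764], [0.002, -0.779, -0.627]]
wrist_force: [-0.6, -1.2, 2.4]
width: 0.201
grip_force: 5.8
time_s: 31.25
tool_pos: [0.5806, 0.0051, 0.0856]
eef_rot: [[0.981, -0.12, 0.151], [-0.193, -0.616, 0.764], [0.002, -0.779, -0.627]]
wrist_force: [-0.5, -0.5, 4.8]
width: 0.173
grip_force: 19.3
```

```bash
python3 nudge.py '-.0001 -.0072 -.0049 0 0;-.0001 -.0072 -.0049 0 0;-.0004 -.0078 -.0035 0 0;-.0004 -.0078 -.0035 0 0' 25;  python3 nudge.py '-.0007 -.0085 -.0021 0 0;-.0007 -.0085 -.0021 0 0;-.0008 -.0077 -.0008 0 0;-.0008 -.0077 -.0008 0 0' 40; python3 nudge.py '0 -.008 -.006 0 0;0 -.008 -.006 0 0;0 -.008 -.006 0 0;0 0 0 0 0' 60
python3 - <<'E'
from h import *
w=env.get_image("wrist");b=env.get_image("scene")
C=np.hstack([crop(w,0,0,640,480,.75),crop(b,280,190,400,330,320/120)[:360,:320]]);save(C,"m5.png")
E
```

```text
time_s: 31.65
tool_pos: [0.5807, 0.011, 0.1203]
eef_rot: [[0.981, -0.119, 0.151], [-0.193, -0.616, 0.764], [0.002, -0.779, -0.627]]
wrist_force: [0.6, 0.5, 2.2]
width: 0.083
grip_force: 23.2
time_s: 32.05
tool_pos: [0.5807, 0.0268, 0.148]
eef_rot: [[0.981, -0.12, 0.151], [-0.193, -0.618, 0.762], [0.002, -0.777, -0.629]]
wrist_force: [0.3, 0.2, -1.8]
width: 0.033
grip_force: 39.1
time_s: 32.45
tool_pos: [0.5814, 0.0276, 0.1794]
eef_rot: [[0.981, -0.118, 0.153], [-0.193, -0.617, 0.763], [0.004, -0.778, -0.628]]
wrist_force: [0.3, -0.3, -0.6]
width: 0.027
grip_force: 61.4
```

View pics/m5.png

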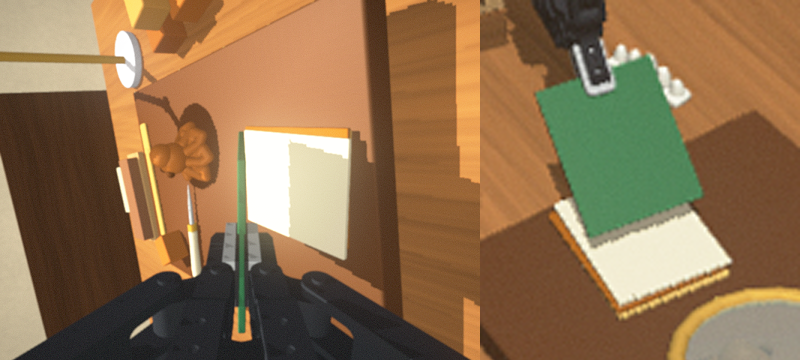

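```bash
cat >> h.py <<'E'
def plan(*Q):
    s=env.read_state();p=s["tool_pos"];R=s["eef_rot"];print(p.round(4),s["joint_pos"].round(2))
    for q in Q:
        q=np.array(q);d=R.T@(q-p);n=int(np.ceil(np.linalg.norm(d)/.048));print(q.round(4),"tot",d.round(4),n,"rows of",(d/n).round(4));p=q
E
python3 -c "
from h import *
T=np.array([.551,-.387,.1017]);z=env.read_state()['eef_rot'][:,2];P=T-.09*z
plan([.58,.0,.28],[P[0],P[1],.28],P,T)"
```

```text
[0.5808 0.0277 0.178 ] [-0.37  0.49  1.81  0.94  1.25  0.88]
[0.58 0.   0.28] tot [ 0.0047 -0.0622 -0.0853] 3 rows of [ 0.0016 -0.0207 -0.0284]
[ 0.5374 -0.4557  0.28  ] tot [ 0.0461  0.2861 -0.3543] 10 rows of [ 0.0046  0.0286 -0.0354]
[ 0.5374 -0.4557  0.1582] tot [-0.0002  0.0948  0.0765] 3 rows of [-0.0001  0.0316  0.0255]
[ 0.551  -0.387   0.1017] tot [-0.   -0.    0.09] 2 rows of [-0.    -0.     0.045]
```

```bash
python3 nudge.py '.0016 -.0207 -.0284 0 0;.0016 -.0207 -.0284 0 0;.0016 -.0207 -.0284 0 0;.0046 .0286 -.0354 0 0;.0046 .0286 -.0354 0 0;.0046 .0286 -.0354 0 0;.0046 .0286 -.0354 0 0;.0046 .0286 -.0354 0 0;.0046 .0286 -.0354 0 0;.0046 .0286 -.0354 0 0;.0046 .0286 -.0354 0 0;.0046 .0286 -.0354 0 0;.0046 .0286 -.0354 0 0;0 0 0 0 0;0 0 0 0 0'
python3 - <<'E'
from h import *
T=np.array([.551,-.387,.1017]);z=env.read_state()['eef_rot'][:,2];P=T-.09*z
plan(P,T);print(env.read_state()['eef_rot'].round(3))
w=env.get_image("wrist");b=env.get_image("scene")
C=np.hstack([crop(w,0,0,640,480,.75),crop(b,190,90,310,240,320/120)[:360,:320]]);save(C,"m6.png")
E
```

```text
time_s: 34.05
tool_pos: [0.5371, -0.4563, 0.2773]
eef_rot: [[0.981, -0.122, 0.151], [-0.194, -0.614, 0.765], [-0.001, -0.78, -0.626]]
wrist_force: [-0.0, -0.1, -0.3]
width: 0.03
grip_force: 61.4
[ 0.5371 -0.4563  0.2773] [-0.96  0.82  0.89  0.68  2.04  0.93]
[ 0.5374 -0.4559  0.158 ] tot [0.0003 0.0927 0.075 ] 3 rows of [0.0001 0.0309 0.025 ]
[ 0.551  -0.387   0.1017] tot [0.   0.   0.09] 2 rows of [0.    0.    0.045]
[[ 0.981 -0.122  0.151]
 [-0.194 -0.614  0.765]
 [-0.001 -0.78  -0.626]]
```

View pics/m6.png

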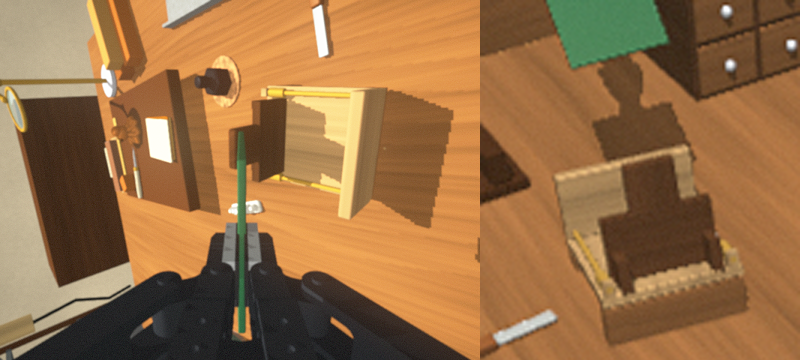

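```bash
cat >> h.py <<'E'
O=np.array([.5565,-.368,.0145]);c12,s12=np.cos(np.radians(12)),np.sin(np.radians(12))
XR=np.array([.9856,-.169,0]);YH=np.array([.169,.9856,0]);F=YH*c12+np.array([0,0,s12]);N=-YH*s12+np.array([0,0,c12])
def rk(x,y,z): return O+x*XR+y*F+z*N
E
python3 - <<'E'
from h import *
for P in((.065,0,.064),(-.065,0,.064),(.065,-.014,.064),(-.065,-.014,.064),(.065,.138,0),(-.065,.138,0),(.023,.102,.106),(-.023,.102,.106),(-.05,.102,.06)):
    print(P,"wrist*.75",(proj("wrist",rk(*P))*.75).round(0),"scene crop",((proj("scene",rk(*P))-[190,90])*2.667+[480,0]).round(0))
w=cv2.imread("pics/w2.png");cv2.imwrite("pics/x.png",w)
E
```

```text
(0.065, 0, 0.064) wrist*.75 [356.  88.] scene crop [555. 187.]
(-0.065, 0, 0.064) wrist*.75 [344. 213.] scene crop [688. 155.]
(0.065, -0.014, 0.064) wrist*.75 [371.  88.] scene crop [552. 182.]
(-0.065, -0.014, 0.064) wrist*.75 [357. 216.] scene crop [683. 150.]
(0.065, 0.138, 0) wrist*.75 [272.  86.] scene crop [605. 307.]
(-0.065, 0.138, 0) wrist*.75 [271. 176.] scene crop [744. 270.]
(0.023, 0.102, 0.106) wrist*.75 [245. 128.] scene crop [619. 170.]
(-0.023, 0.102, 0.106) wrist*.75 [246. 169.] scene crop [670. 158.]
(-0.05, 0.102, 0.06) wrist*.75 [268. 181.] scene crop [707. 199.]
```

```bash
python3 nudge.py '.0001 .0309 .025 0 0;.0001 .0309 .025 0 0;.0001 .0309 .025 0 0;0 0 0 0 0;0 0 .03 0 0;0 0 .03 0 0;0 0 .02 0 0;0 0 .006 0 0;0 0 0 0 0'; python3 nudge.py '0 0 .003 0 0;0 0 .001 0 0;0 0 0 0 0';python3 nudge.py '0 0 .003 0 0;0 0 0 0 0'
```

```text
time_s: 35.05
tool_pos: [0.5526, -0.3879, 0.1113]
eef_rot: [[0.982, -0.114, 0.153], [-0.191, -0.615, 0.765], [0.007, -0.78, -0.625]]
wrist_force: [0.0, 0.1, 5.2]
width: 0.031
grip_force: 63.0
time_s: 35.35
tool_pos: [0.5528, -0.3868, 0.1105]
eef_rot: [[0.981, -0.114, 0.155], [-0.192, -0.616, 0.764], [0.009, -0.779, -0.627]]
wrist_force: [-2.4, -4.2, 10.4]
width: 0.028
grip_force: 65.4
time_s: 35.55
tool_pos: [0.5536, -0.3845, 0.1092]
eef_rot: [[0.981, -0.113, 0.156], [-0.193, -0.616, 0.764], [0.01, -0.78, -0.626]]
wrist_force: [-0.9, -5.0, 11.6]
width: 0.028
grip_force: 69.3
```

```bash
python3 nudge.py '0 0 -.004 0 0;0 0 0 0 .1;0 0 0 0 .15;0 0 0 0 .15;0 0 0 0 .15;0 0 -.015 0 .15;0 0 -.025 0 .15;0 0 -.045 0 .15;0 -.02 -.04 0 .15;0 -.03 -.03 0 .15;0 0 0 0 .15' 20
python3 - <<'E'
from h import *
w=env.get_image("wrist");b=env.get_image("scene")
C=np.hstack([crop(w,0,0,640,480,.75),crop(b,190,90,310,240,320/120)[:360,:320]]);save(C,"m7.png")
np.save("/tmp/wR.npy",env.camera_info("wrist")["rotation"])
# numeric green extraction in scene and wrist
for n,im in(("scene",b),("wrist",w)):
    h=cv2.cvtColor(im,cv2.COLOR_RGB2HSV);g=(h[...,0]>60)&(h[...,0]<95)&(h[...,1]>80)
    if n=="scene": g[:100]=0;g[300:]=0;g[:,320:]=0;g[:,:190]=0
    g=cv2.morphologyEx(g.astype(np.uint8),cv2.MORPH_OPEN,np.ones((3,3)))
    r,c=quad(g);print(n,cv2.boxPoints(r).round(0).tolist(),cv2.contourArea(c), cv2.approxPolyDP(c,4,True)[:,0].tolist())
E
```

```text
time_s: 36.65
tool_pos: [0.5347, -0.4762, 0.2486]
eef_rot: [[0.981, -0.112, 0.156], [-0.192, -0.624, 0.758], [0.012, -0.773, -0.634]]
wrist_force: [-0.0, 0.3, 0.9]
width: 0.153
grip_force: 0.0
scene [[225.0, 152.0], [258.0, 143.0], [263.0, 163.0], [231.0, 172.0]] 317.5 [[258, 144], [226, 152], [232, 170], [244, 168], [242, 151]]
wrist [[371.0, 162.0], [412.0, 162.0], [412.0, 270.0], [371.0, 270.0]] 3086.0 [[398, 162], [386, 170], [372, 168], [371, 183], [381, 198], [378, 247], [406, 270], [412, 165], [399, 169]]
```

```bash
python3 - <<'E'
from h import *
i=env.camera_info("wrist")
for nm,W,S in(("+x",(412,165),(226,152)),("-x",(406,270),(258,144))):
    P=tri([("wrist",W,i),("scene",S,None)]);print(nm,P.round(4),"rack",[((P-O)@v).round(4) for v in(XR,F,N)])
E
```

```text
+x [ 0.5904 -0.3957  0.0898] rack [np.float64(0.0381), np.float64(-0.0054), np.float64(0.0781)]
-x [ 0.5108 -0.3819  0.0907] rack [np.float64(-0.0427), np.float64(-0.0051), np.float64(0.079)]
```

View pics/m7.png

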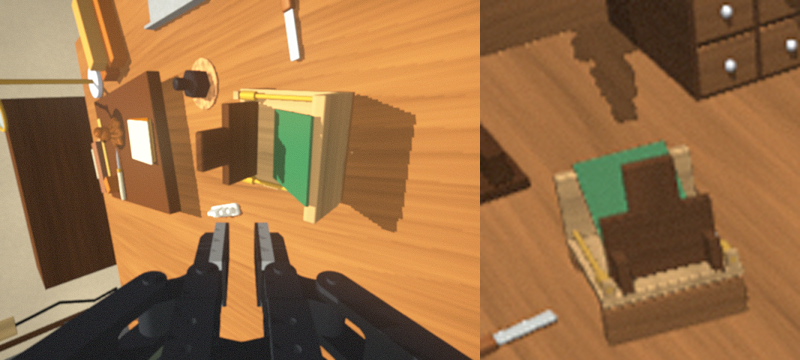

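```bash
cat >> h.py <<'E'
def plate(z,f,tag=None):
    b=env.get_image("top");h=cv2.cvtColor(b,cv2.COLOR_RGB2HSV).astype(int);m=f(h[...,0],h[...,1],h[...,2])
    m[:,:250]=0;m[:,345:]=0;m[:180]=0;m[275:]=0
    m=cv2.morphologyEx(m.astype(np.uint8),cv2.MORPH_OPEN,np.ones((3,3)))
    r,c=quad(m);Q=np.array([onz("top",p,z) for p in cv2.boxPoints(r)]);Q=Q[np.argsort(Q[:,1])]
    print(r,"\n",Q.round(4),"\nctr",Q.mean(0).round(4),"-y end",Q[:2].mean(0).round(4),"+y end",Q[2:].mean(0).round(4));return b
white=lambda H,S,V:(S<60)&(V>170)
E
python3 - <<'E'
from h import *
plate(.072,white)
plan([.55,-.3,.33],[.584,.02,.2],[.584,.10,.12])
E
```

```text
((287.16802978515625, 226.15167236328125), (40.92215347290039, 33.40768814086914), 5.19442892074585) 
 [[0.6249 0.0376 0.072 ]
 [0.5345 0.0478 0.072 ]
 [0.6377 0.1484 0.072 ]
 [0.5472 0.1582 0.072 ]] 
ctr [0.5861 0.098  0.072 ] -y end [0.5797 0.0427 0.072 ] +y end [0.5925 0.1533 0.072 ]
[ 0.5341 -0.4743  0.2408] [-0.97  0.86  0.89  0.66  2.01  0.88]
[ 0.55 -0.3   0.33] tot [-0.0179 -0.1788  0.0794] 5 rows of [-0.0036 -0.0358  0.0159]
[0.584 0.02  0.2  ] tot [-0.0283 -0.1002  0.3311] 8 rows of [-0.0035 -0.0125  0.0414]
[0.584 0.1   0.12 ] tot [-0.0155  0.0129  0.1113] 3 rows of [-0.0052  0.0043  0.0371]
```

```bash
python3 nudge.py '-.0036 -.0358 .0159 0 0;-.0036 -.0358 .0159 0 0;-.0036 -.0358 .0159 0 0;-.0036 -.0358 .0159 0 0;-.0036 -.0358 .0159 0 0;-.0035 -.0125 .0414 0 0;-.0035 -.0125 .0414 0 0;-.0035 -.0125 .0414 0 0;-.0035 -.0125 .0414 0 0;-.0035 -.0125 .0414 0 0;-.0035 -.0125 .0414 0 0;-.0035 -.0125 .0414 0 0;-.0035 -.0125 .0414 0 0;0 0 0 0 0' 20
python3 -c "
from h import *
plan([.585,.106,.12],[.585,.106,.095])"
```

```text
time_s: 38.2
tool_pos: [0.581, 0.0251, 0.1968]
eef_rot: [[0.982, -0.123, 0.14], [-0.186, -0.614, 0.767], [-0.008, -0.78, -0.626]]
wrist_force: [0.2, -0.6, 0.0]
width: -0.003
grip_force: 0.0
[0.581  0.0251 0.1968] [-0.38  0.47  1.79  0.92  1.29  0.92]
[0.585 0.106 0.12 ] tot [-0.0106  0.0097  0.1107] 3 rows of [-0.0035  0.0032  0.0369]
[0.585 0.106 0.095] tot [0.0002 0.0195 0.0157] 1 rows of [0.0002 0.0195 0.0157]
```

```bash
python3 nudge.py '-.0035 .0032 .0369 0 0;-.0035 .0032 .0369 0 0;-.0035 .0032 .0369 0 0;0 0 0 0 0;0 .0125 .01 0 0;0 .006 .0047 0 0;0 0 0 0 0;0 0 0 0 0';python3 nudge.py '0 .0016 .0012 0 0;0 0 0 0 0';python3 nudge.py '0 .0016 .0012 0 0;0 0 0 0 0'
```

```text
time_s: 39.0
tool_pos: [0.5899, 0.0996, 0.0998]
eef_rot: [[0.981, -0.12, 0.152], [-0.194, -0.616, 0.764], [0.002, -0.779, -0.627]]
wrist_force: [-0.0, -0.8, 0.3]
width: 0.0
grip_force: 0.0
time_s: 39.2
tool_pos: [0.5898, 0.0998, 0.0978]
eef_rot: [[0.981, -0.12, 0.152], [-0.193, -0.616, 0.764], [0.002, -0.779, -0.627]]
wrist_force: [0.0, 0.6, 0.0]
width: 0.0
grip_force: 0.0
time_s: 39.4
tool_pos: [0.5895, 0.1, 0.0954]
eef_rot: [[0.981, -0.12, 0.151], [-0.193, -0.616, 0.764], [0.001, -0.779, -0.628]]
wrist_force: [-0.1, 0.2, 0.5]
width: 0.0
grip_force: 0.0
```

```bash
python3 nudge.py '0 .0027 .0022 0 0;0 0 0 0 0';python3 nudge.py '0 .0008 .0006 0 0;0 0 0 0 0';python3 nudge.py '0 .0008 .0006 0 0;0 0 0 0 0';python3 nudge.py '0 .0008 .0006 0 0;0 0 0 0 0'
```

```text
time_s: 39.6
tool_pos: [0.5894, 0.1001, 0.0915]
eef_rot: [[0.981, -0.12, 0.15], [-0.193, -0.616, 0.764], [0.001, -0.779, -0.628]]
wrist_force: [1.4, -0.4, 0.5]
width: 0.001
grip_force: 0.0
time_s: 39.8
tool_pos: [0.5896, 0.1001, 0.0909]
eef_rot: [[0.981, -0.12, 0.151], [-0.193, -0.616, 0.764], [0.001, -0.779, -0.627]]
wrist_force: [0.9, -0.0, 0.5]
width: -0.002
grip_force: 0.2
time_s: 40.0
tool_pos: [0.5897, 0.1002, 0.0907]
eef_rot: [[0.981, -0.119, 0.151], [-0.193, -0.615, 0.765], [0.002, -0.78, -0.626]]
wrist_force: [-1.6, -0.5, 4.6]
width: -0.001
grip_force: 2.1
time_s: 40.2
tool_pos: [0.5899, 0.1003, 0.0905]
eef_rot: [[0.981, -0.119, 0.152], [-0.192, -0.614, 0.766], [0.002, -0.781, -0.625]]
wrist_force: [-1.8, -0.4, 8.4]
width: -0.001
grip_force: 4.0
```

```bash
python3 nudge.py '0 -.0006 -.0004 0 0;0 0 0 0 0;.001 .003 -.0037 0 0;.001 .003 -.0037 0 0;.001 .003 -.0037 0 0;.001 .003 -.0037 0 0;.001 .003 -.0037 0 0;.001 .003 -.0037 0 0;.001 .003 -.0037 0 0;.001 .003 -.0037 0 0;.001 .003 -.0037 0 0;0 0 0 0 0'; python3 nudge.py '0 -.0234 -.0188 0 0;0 -.0234 -.0188 0 .75;0 0 -.05 0 .75;0 0 -.05 0 .75;0 0 0 0 .75'; python3 - <<'E'
from h import *
plate(.072,white)
plan()
E
```

```text
time_s: 41.4
tool_pos: [0.5906, 0.0562, 0.0905]
eef_rot: [[0.981, -0.119, 0.152], [-0.193, -0.614, 0.765], [0.002, -0.78, -0.626]]
wrist_force: [-1.7, -2.1, 7.7]
width: -0.0
grip_force: 3.8
time_s: 41.9
tool_pos: [0.5769, -0.0244, 0.2155]
eef_rot: [[0.98, -0.117, 0.16], [-0.197, -0.619, 0.76], [0.01, -0.776, -0.63]]
wrist_force: [-0.3, 1.0, -0.5]
width: 0.679
grip_force: 0.0
((303.4306640625, 225.6930694580078), (40.99553298950195, 33.532752990722656), 5.710593223571777) 
 [[ 0.6247 -0.0072  0.072 ]
 [ 0.534   0.0041  0.072 ]
 [ 0.6385  0.1037  0.072 ]
 [ 0.5478  0.1145  0.072 ]] 
ctr [0.5863 0.0538 0.072 ] -y end [ 0.5794 -0.0016  0.072 ] +y end [0.5932 0.1091 0.072 ]
[ 0.576  -0.0225  0.2135] [-0.46  0.47  1.75  0.88  1.35  0.91]
```

```bash
python3 - <<'E'
from h import *
z=env.read_state()["eef_rot"][:,2];T=np.array([.579,.0,.0795]);plan(T-.06*z,T)
E
```

```text
[ 0.576  -0.0225  0.2135] [-0.46  0.47  1.75  0.88  1.35  0.91]
[ 0.5696 -0.0457  0.1173] tot [-0.0022  0.0899  0.0419] 3 rows of [-0.0007  0.03    0.014 ]
[0.579  0.     0.0795] tot [0.   0.   0.06] 2 rows of [0.   0.   0.03]
```

```bash
python3 nudge.py '-.0007 .03 .014 0 .75;-.0007 .03 .014 0 .75;-.0007 .03 .014 0 .75;0 0 0 0 .75;0 0 .02 0 .75;0 0 .02 0 .75;0 0 .02 0 .75;0 0 0 0 .75;0 0 0 0 .75' 20
python3 - <<'E'
from h import *
plan([.579,.0,.079])
E
```

```text
time_s: 42.85
tool_pos: [0.5777, 0.0035, 0.0789]
eef_rot: [[0.981, -0.119, 0.15], [-0.191, -0.616, 0.764], [0.002, -0.779, -0.627]]
wrist_force: [-0.6, 0.6, 0.5]
width: 0.748
grip_force: 0.0
[0.5777 0.0035 0.0789] [-0.42  0.64  1.87  0.98  1.15  0.68]
[0.579 0.    0.079] tot [ 0.002   0.0019 -0.0026] 1 rows of [ 0.002   0.0019 -0.0026]
```

Correct, then close and lift on the arc as before.

```bash
python3 nudge.py '.002 .0019 -.0026 0 .5;0 0 0 0 .35;0 0 0 0 .25;0 0 0 0 .2;0 0 0 0 .2' 20; python3 nudge.py '0 -.001 0 0 .12;0 -.001 0 0 .05;0 -.001 0 0 0;0 -.001 0 0 0;0 0 0 0 0' 20;python3 nudge.py '-.0001 -.0072 -.0049 0 0;-.0001 -.0072 -.0049 0 0;-.0004 -.0078 -.0035 0 0;-.0004 -.0078 -.0035 0 0' 25;  python3 nudge.py '-.0007 -.0085 -.0021 0 0;-.0007 -.0085 -.0021 0 0;-.0008 -.0077 -.0008 0 0;-.0008 -.0077 -.0008 0 0' 40; python3 nudge.py '0 -.008 -.006 0 0;0 -.008 -.006 0 0;0 -.008 -.006 0 0;0 0 0 0 0' 60
python3 - <<'E'
from h import *
T=np.array([.5526,-.3879,.112])+.006*F;z=env.read_state()['eef_rot'][:,2];P=T-.09*z;print(T)
plan([.58,.0,.28],[P[0],P[1],.28],P,T)
E
```

```text
time_s: 43.35
tool_pos: [0.5789, -0.001, 0.0785]
eef_rot: [[0.981, -0.12, 0.151], [-0.193, -0.616, 0.764], [0.002, -0.779, -0.627]]
wrist_force: [0.6, 0.2, 1.3]
width: 0.202
grip_force: 0.2
time_s: 43.85
tool_pos: [0.5795, 0.0019, 0.0817]
eef_rot: [[0.981, -0.12, 0.151], [-0.193, -0.616, 0.764], [0.002, -0.779, -0.627]]
wrist_force: [0.4, 0.1, 2.8]
width: 0.154
grip_force: 18.7
time_s: 44.25
tool_pos: [0.5796, 0.0078, 0.1164]
eef_rot: [[0.981, -0.119, 0.151], [-0.193, -0.616, 0.764], [0.002, -0.779, -0.627]]
wrist_force: [-0.2, 1.2, 1.8]
width: 0.076
grip_force: 23.3
time_s: 44.65
tool_pos: [0.5796, 0.0237, 0.1443]
eef_rot: [[0.981, -0.12, 0.151], [-0.193, -0.617, 0.763], [0.002, -0.777, -0.629]]
wrist_force: [-0.1, -1.4, -1.1]
width: 0.032
grip_force: 39.1
time_s: 45.05
tool_pos: [0.5803, 0.0244, 0.1756]
eef_rot: [[0.981, -0.118, 0.153], [-0.193, -0.617, 0.763], [0.004, -0.778, -0.628]]
wrist_force: [0.3, 0.2, -0.6]
width: 0.025
grip_force: 60.7
[ 0.55359184 -0.38211563  0.11324747]
[0.5803 0.0244 0.1756] [-0.38  0.49  1.82  0.94  1.25  0.87]
[0.58 0.   0.28] tot [ 0.0049 -0.0662 -0.0842] 3 rows of [ 0.0016 -0.0221 -0.0281]
[ 0.5399 -0.4508  0.28  ] tot [ 0.0476  0.2828 -0.3502] 10 rows of [ 0.0048  0.0283 -0.035 ]
[ 0.5399 -0.4508  0.1698] tot [-0.0004  0.0858  0.0692] 3 rows of [-0.0001  0.0286  0.0231]
[ 0.5536 -0.3821  0.1132] tot [0.   0.   0.09] 2 rows of [0.    0.    0.045]
```

```bash
python3 nudge.py '.0016 -.0221 -.0281 0 0;.0016 -.0221 -.0281 0 0;.0016 -.0221 -.0281 0 0;.0048 .0283 -.035 0 0;.0048 .0283 -.035 0 0;.0048 .0283 -.035 0 0;.0048 .0283 -.035 0 0;.0048 .0283 -.035 0 0;.0048 .0283 -.035 0 0;.0048 .0283 -.035 0 0;.0048 .0283 -.035 0 0;.0048 .0283 -.035 0 0;.0048 .0283 -.035 0 0;0 0 0 0 0;0 0 0 0 0'
python3 - <<'E'
from h import *
T=np.array([.5536,-.3821,.1132]);z=env.read_state()['eef_rot'][:,2];P=T-.09*z
plan(P,T)
E
```

```text
time_s: 46.55
tool_pos: [0.5396, -0.4517, 0.2763]
eef_rot: [[0.981, -0.122, 0.151], [-0.194, -0.614, 0.765], [-0.0, -0.78, -0.626]]
wrist_force: [0.1, 0.4, -0.4]
width: 0.026
grip_force: 60.7
[ 0.5396 -0.4517  0.2763] [-0.95  0.81  0.9   0.68  2.03  0.93]
[ 0.54   -0.4509  0.1696] tot [0.0003 0.0826 0.0675] 3 rows of [0.0001 0.0275 0.0225]
[ 0.5536 -0.3821  0.1132] tot [-0.    0.    0.09] 2 rows of [-0.     0.     0.045]
```

```bash
python3 nudge.py '.0001 .0275 .0225 0 0;.0001 .0275 .0225 0 0;.0001 .0275 .0225 0 0;0 0 0 0 0;0 0 .03 0 0;0 0 .03 0 0;0 0 .02 0 0;0 0 .004 0 0;0 0 0 0 0'; python3 nudge.py '0 0 .003 0 0;0 0 0 0 0';python3 nudge.py '0 0 .002 0 0;0 0 0 0 0'
```

```text
time_s: 47.45
tool_pos: [0.554, -0.3852, 0.1207]
eef_rot: [[0.982, -0.118, 0.151], [-0.191, -0.617, 0.763], [0.003, -0.778, -0.628]]
wrist_force: [0.2, -0.6, -1.0]
width: 0.026
grip_force: 60.7
time_s: 47.65
tool_pos: [0.5539, -0.3842, 0.1179]
eef_rot: [[0.981, -0.119, 0.152], [-0.193, -0.617, 0.763], [0.003, -0.778, -0.628]]
wrist_force: [-0.2, 0.7, 0.0]
width: 0.021
grip_force: 60.7
time_s: 47.85
tool_pos: [0.5541, -0.3825, 0.1161]
eef_rot: [[0.981, -0.12, 0.152], [-0.193, -0.616, 0.764], [0.002, -0.779, -0.627]]
wrist_force: [-0.8, -0.3, 1.2]
width: 0.027
grip_force: 61.0
```

```bash
python3 nudge.py '0 0 .002 0 0;0 0 0 0 0';python3 nudge.py '0 0 .002 0 0;0 0 0 0 0'
```

```text
time_s: 48.05
tool_pos: [0.5545, -0.3807, 0.1152]
eef_rot: [[0.981, -0.119, 0.152], [-0.193, -0.616, 0.764], [0.003, -0.779, -0.627]]
wrist_force: [0.4, -3.1, 4.7]
width: 0.028
grip_force: 61.5
time_s: 48.25
tool_pos: [0.5549, -0.3791, 0.1144]
eef_rot: [[0.981, -0.119, 0.152], [-0.193, -0.615, 0.764], [0.003, -0.779, -0.627]]
wrist_force: [-1.2, -2.1, 5.4]
width: 0.025
grip_force: 62.2
```

```bash
python3 nudge.py '0 0 -.002 0 0;0 0 0 0 .1;0 0 0 0 .15;0 0 0 0 .15;0 0 0 0 .15;0 0 -.015 0 .15;0 0 -.025 0 .15;0 0 -.045 0 .15;0 -.02 -.04 0 .15;0 -.03 -.03 0 .15;0 0 0 0 .15' 20
cat >> h.py <<'E'
def inrack(f):
    i=env.camera_info("wrist")
    # expected window: rack region
    out={}
    for n in("scene","wrist"):
        im=env.get_image(n);h=cv2.cvtColor(im,cv2.COLOR_RGB2HSV).astype(int);m=f(h[...,0],h[...,1],h[...,2])
        pts=np.array([proj(n,rk(x,y,z),i if n=="wrist" else None) for x in(-.06,.06) for y in(-.02,.1) for z in(0,.1)])
        hull=cv2.convexHull(pts.astype(np.float32)).astype(np.int32)
        k=np.zeros(m.shape,np.uint8);cv2.fillConvexPoly(k,hull,1);m=(m&(k>0)).astype(np.uint8)
        m=cv2.morphologyEx(m,cv2.MORPH_OPEN,np.ones((2,2)))
        r,c=quad(m);print(n,int(m.sum()),cv2.boxPoints(r).round(0).tolist(),cv2.approxPolyDP(c,3,True)[:,0].tolist())
    return i
green=lambda H,S,V:(H>60)&(H<95)&(S>80)
E
python3 - <<'E'
from h import *
inrack(white);inrack(green)
im=env.get_image("top")
for n,z in(("white",0),):
    plate(.068,lambda H,S,V:(H>8)&(H<20)&(S>150)&(V>150))
h=cv2.cvtColor(im,cv2.COLOR_RGB2HSV);print(h[222:230:4,280:300:6].tolist(),h[225,255].tolist())
E
```

```text
time_s: 49.35
tool_pos: [0.5373, -0.4701, 0.2565]
eef_rot: [[0.981, -0.114, 0.156], [-0.194, -0.623, 0.758], [0.011, -0.774, -0.633]]
wrist_force: [-0.0, -0.4, 1.0]
width: 0.15
grip_force: 0.0
scene 416 [[227.0, 153.0], [260.0, 142.0], [267.0, 164.0], [234.0, 175.0]] [[261, 145], [227, 153], [234, 175], [246, 169], [243, 153]]
wrist 4144 [[372.0, 145.0], [420.0, 145.0], [420.0, 276.0], [372.0, 276.0]] [[372, 145], [378, 154], [377, 185], [388, 202], [385, 245], [377, 234], [375, 242], [412, 276], [420, 159]]Traceback (most recent call last):
  File "<stdin>", line 2, in <module>
  File "h.py", line 45, in inrack
    r,c=quad(m);print(n,int(m.sum()),cv2.boxPoints(r).round(0).tolist(),cv2.approxPolyDP(c,3,True)[:,0].tolist())
        ~~~~^^^
  File "h.py", line 16, in quad
    c=max(cv2.findContours(mask.astype(np.uint8),0,2)[0],key=cv2.contourArea)
ValueError: max() iterable argument is empty
```

```bash
python3 - <<'E'
from h import *
i=env.camera_info("wrist")
for nm,W,S in(("+x",(420,159),(227,153)),("-x",(412,276),(261,145))):
    P=tri([("wrist",W,i),("scene",S,None)]);print(nm,"rack",[((P-O)@v).round(4) for v in(XR,F,N)])
im=env.get_image("top");h=cv2.cvtColor(im,cv2.COLOR_RGB2HSV);print(h[222:230:4,280:300:6].tolist(),h[225,255].tolist())
try: plate(.068,lambda H,S,V:(H>8)&(H<22)&(S>160)&(V>150))
except Exception as e: print(e)
E
```

```text
+x rack [np.float64(0.0398), np.float64(0.0011), np.float64(0.0771)]
-x rack [np.float64(-0.0484), np.float64(0.0021), np.float64(0.0774)]
[[[17, 173, 197], [17, 174, 195], [17, 176, 196], [17, 173, 197]], [[17, 171, 198], [17, 171, 197], [17, 171, 197], [17, 177, 196]]] [12, 125, 137]
((287.13818359375, 224.35459899902344), (39.87785720825195, 32.61521911621094), 1.9091525077819824) 
 [[0.6326 0.0415 0.068 ]
 [0.5436 0.0464 0.068 ]
 [0.6389 0.1503 0.068 ]
 [0.5499 0.1549 0.068 ]] 
ctr [0.5913 0.0983 0.068 ] -y end [0.5881 0.044  0.068 ] +y end [0.5944 0.1526 0.068 ]
```

```bash
python3 nudge.py '-.0036 -.0358 .0159 0 0;-.0036 -.0358 .0159 0 0;-.0036 -.0358 .0159 0 0;-.0036 -.0358 .0159 0 0;-.0036 -.0358 .0159 0 0;-.0035 -.0125 .0414 0 0;-.0035 -.0125 .0414 0 0;-.0035 -.0125 .0414 0 0;-.0035 -.0125 .0414 0 0;-.0035 -.0125 .0414 0 0;-.0035 -.0125 .0414 0 0;-.0035 -.0125 .0414 0 0;-.0035 -.0125 .0414 0 0;0 0 0 0 0' 20
python3 -c "
from h import *
plan([.591,.104,.105])"
```

```text
time_s: 51.0
tool_pos: [0.5842, 0.0314, 0.2068]
eef_rot: [[0.982, -0.123, 0.141], [-0.187, -0.614, 0.767], [-0.007, -0.779, -0.626]]
wrist_force: [-0.4, 0.2, 0.0]
width: -0.002
grip_force: 0.0
[0.5842 0.0314 0.2068] [-0.37  0.46  1.77  0.92  1.29  0.94]
[0.591 0.104 0.105] tot [-0.0062  0.0339  0.1204] 3 rows of [-0.0021  0.0113  0.0401]
```

```bash
python3 nudge.py '-.0021 .0113 .0401 0 0;-.0021 .0113 .0401 0 0;-.0021 .0113 .0401 0 0;0 0 0 0 0;0 0 0 0 0;0 0 0 0 0'; python3 -c "
from h import *
plan([.591,.104,.0885])"
```

```text
time_s: 51.6
tool_pos: [0.596, 0.0976, 0.1092]
eef_rot: [[0.981, -0.119, 0.153], [-0.194, -0.616, 0.763], [0.003, -0.779, -0.627]]
wrist_force: [-0.3, 0.1, -0.2]
width: 0.002
grip_force: 0.0
[0.596  0.0976 0.1092] [-0.25  0.58  1.89  1.07  1.09  0.78]
[0.591  0.104  0.0885] tot [-0.0062  0.0127  0.0171] 1 rows of [-0.0062  0.0127  0.0171]
```

```bash
python3 nudge.py '-.0062 .0127 .0171 0 0;0 0 0 0 0;0 0 0 0 0'; python3 nudge.py '0 .0008 .0006 0 0;0 0 0 0 0';python3 nudge.py '0 .0008 .0006 0 0;0 0 0 0 0';python3 nudge.py '0 .0008 .0006 0 0;0 0 0 0 0'
```

```text
time_s: 51.9
tool_pos: [0.5907, 0.1042, 0.0887]
eef_rot: [[0.981, -0.119, 0.153], [-0.194, -0.616, 0.764], [0.003, -0.779, -0.627]]
wrist_force: [0.4, -0.4, 0.2]
width: -0.001
grip_force: 0.0
time_s: 52.1
tool_pos: [0.5906, 0.1045, 0.0873]
eef_rot: [[0.981, -0.119, 0.152], [-0.193, -0.616, 0.764], [0.003, -0.779, -0.627]]
wrist_force: [-0.9, -0.1, -1.0]
width: -0.001
grip_force: 0.0
time_s: 52.3
tool_pos: [0.5907, 0.1049, 0.0866]
eef_rot: [[0.981, -0.119, 0.152], [-0.193, -0.615, 0.765], [0.003, -0.78, -0.626]]
wrist_force: [0.7, -1.1, 5.1]
width: -0.0
grip_force: 2.6
time_s: 52.5
tool_pos: [0.5908, 0.1052, 0.0865]
eef_rot: [[0.981, -0.118, 0.152], [-0.193, -0.614, 0.766], [0.003, -0.781, -0.625]]
wrist_force: [-1.1, -2.0, 8.7]
width: -0.004
grip_force: 4.4
```

```bash
python3 nudge.py '0 -.0006 -.0004 0 0;0 0 0 0 0;.001 .003 -.0037 0 0;.001 .003 -.0037 0 0;.001 .003 -.0037 0 0;.001 .003 -.0037 0 0;.001 .003 -.0037 0 0;.001 .003 -.0037 0 0;.001 .003 -.0037 0 0;.001 .003 -.0037 0 0;.001 .003 -.0037 0 0;0 0 0 0 0'; python3 nudge.py '0 -.0234 -.0188 0 0;0 -.0234 -.0188 0 .75;0 0 -.05 0 .75;0 0 -.05 0 .75;0 0 0 0 .75'; python3 - <<'E'
from h import *
plate(.068,lambda H,S,V:(H>8)&(H<22)&(S>160)&(V>150))
z=env.read_state()["eef_rot"][:,2];T=np.array([.587,.002,.0755]);plan(T-.06*z,T)
E
```

```text
time_s: 53.7
tool_pos: [0.5909, 0.0614, 0.0865]
eef_rot: [[0.981, -0.119, 0.151], [-0.193, -0.614, 0.766], [0.002, -0.78, -0.625]]
wrist_force: [-1.7, -1.4, 8.2]
width: 0.0
grip_force: 4.1
time_s: 54.2
tool_pos: [0.5773, -0.0192, 0.2113]
eef_rot: [[0.98, -0.116, 0.159], [-0.197, -0.619, 0.76], [0.01, -0.777, -0.63]]
wrist_force: [-0.2, -0.4, 0.5]
width: 0.68
grip_force: 0.0
((302.8658142089844, 224.85462951660156), (39.52839279174805, 33.21343994140625), 2.2906100749969482) 
 [[ 0.6307 -0.0013  0.068 ]
 [ 0.5401  0.0045  0.068 ]
 [ 0.6377  0.1065  0.068 ]
 [ 0.547   0.1119  0.068 ]] 
ctr [0.5889 0.0554 0.068 ] -y end [0.5854 0.0016 0.068 ] +y end [0.5923 0.1092 0.068 ]
[ 0.5763 -0.0174  0.2093] [-0.45  0.47  1.75  0.89  1.34  0.91]
[ 0.5777 -0.0437  0.1132] tot [0.006  0.0908 0.0406] 3 rows of [0.002  0.0303 0.0135]
[0.587  0.002  0.0755] tot [-0.    0.    0.06] 2 rows of [-0.    0.    0.03]
```

```bash
python3 nudge.py '.002 .0303 .0135 0 .75;.002 .0303 .0135 0 .75;.002 .0303 .0135 0 .75;0 0 0 0 .75;0 0 .02 0 .75;0 0 .02 0 .75;0 0 .018 0 .75;0 0 0 0 .75;0 0 0 0 .75' 20
python3 - <<'E'
from h import *
plan([.585,.003,.075])
E
```

```text
time_s: 55.15
tool_pos: [0.5854, 0.0036, 0.0758]
eef_rot: [[0.981, -0.119, 0.15], [-0.192, -0.616, 0.764], [0.001, -0.779, -0.627]]
wrist_force: [-0.7, 0.1, 0.3]
width: 0.748
grip_force: 0.0
[0.5854 0.0036 0.0758] [-0.41  0.65  1.86  0.98  1.15  0.69]
[0.585 0.003 0.075] tot [-0.0002  0.001  -0.0001] 1 rows of [-0.0002  0.001  -0.0001]
```

```bash
python3 nudge.py '0 .001 0 0 .5;0 0 0 0 .35;0 0 0 0 .25;0 0 0 0 .2;0 0 0 0 .2' 20; python3 nudge.py '0 -.001 0 0 .12;0 -.001 0 0 .05;0 -.001 0 0 0;0 -.001 0 0 0;0 0 0 0 0' 20;python3 nudge.py '-.0001 -.0072 -.0049 0 0;-.0001 -.0072 -.0049 0 0;-.0004 -.0078 -.0035 0 0;-.0004 -.0078 -.0035 0 0' 25;  python3 nudge.py '-.0007 -.0085 -.0021 0 0;-.0007 -.0085 -.0021 0 0;-.0008 -.0077 -.0008 0 0;-.0008 -.0077 -.0008 0 0' 40; python3 nudge.py '0 -.008 -.006 0 0;0 -.008 -.006 0 0;0 -.008 -.006 0 0;0 0 0 0 0' 60
python3 - <<'E'
from h import *
T=np.array([.5545,-.3807,.1165])+.006*F;z=env.read_state()['eef_rot'][:,2];P=T-.09*z;print(T,P)
plan([.58,.0,.28],[P[0],P[1],.28],P,T)
E
```

```text
time_s: 55.65
tool_pos: [0.5854, 0.0021, 0.0749]
eef_rot: [[0.981, -0.12, 0.152], [-0.193, -0.616, 0.764], [0.002, -0.779, -0.627]]
wrist_force: [-1.3, -0.7, 1.6]
width: 0.202
grip_force: 1.9
time_s: 56.15
tool_pos: [0.5858, 0.005, 0.078]
eef_rot: [[0.981, -0.12, 0.151], [-0.193, -0.616, 0.764], [0.002, -0.779, -0.627]]
wrist_force: [1.4, -0.1, 3.5]
width: 0.167
grip_force: 18.8
time_s: 56.55
tool_pos: [0.5859, 0.0109, 0.1126]
eef_rot: [[0.981, -0.119, 0.151], [-0.193, -0.616, 0.764], [0.002, -0.779, -0.627]]
wrist_force: [-0.3, -0.3, 3.4]
width: 0.083
grip_force: 23.5
time_s: 56.95
tool_pos: [0.586, 0.0268, 0.1405]
eef_rot: [[0.981, -0.12, 0.151], [-0.193, -0.618, 0.763], [0.002, -0.777, -0.629]]
wrist_force: [-0.3, -0.2, -0.5]
width: 0.033
grip_force: 39.1
time_s: 57.35
tool_pos: [0.5866, 0.0275, 0.1718]
eef_rot: [[0.981, -0.118, 0.153], [-0.193, -0.617, 0.763], [0.004, -0.778, -0.628]]
wrist_force: [0.2, -0.5, 0.8]
width: 0.026
grip_force: 60.9
[ 0.55549184 -0.37491563  0.11774747] [ 0.54176087 -0.4435996   0.17426271]
[0.5866 0.0275 0.1718] [-0.37  0.5   1.81  0.94  1.24  0.87]
[0.58 0.   0.28] tot [-0.0007 -0.0665 -0.0899] 3 rows of [-0.0002 -0.0222 -0.03  ]
[ 0.5418 -0.4436  0.28  ] tot [ 0.048   0.2781 -0.3444] 10 rows of [ 0.0048  0.0278 -0.0344]
[ 0.5418 -0.4436  0.1743] tot [-0.0004  0.0823  0.0664] 3 rows of [-0.0001  0.0274  0.0221]
[ 0.5555 -0.3749  0.1177] tot [ 0.   -0.    0.09] 2 rows of [ 0.    -0.     0.045]
```

```bash
python3 nudge.py '-.0002 -.0222 -.03 0 0;-.0002 -.0222 -.03 0 0;-.0002 -.0222 -.03 0 0;.0048 .0278 -.0344 0 0;.0048 .0278 -.0344 0 0;.0048 .0278 -.0344 0 0;.0048 .0278 -.0344 0 0;.0048 .0278 -.0344 0 0;.0048 .0278 -.0344 0 0;.0048 .0278 -.0344 0 0;.0048 .0278 -.0344 0 0;.0048 .0278 -.0344 0 0;.0048 .0278 -.0344 0 0;0 0 0 0 0;0 0 0 0 0'
python3 - <<'E'
from h import *
T=np.array([.5575,-.3749,.1177]);z=env.read_state()['eef_rot'][:,2];P=T-.09*z
plan(P,T)
E
```

```text
time_s: 58.85
tool_pos: [0.5413, -0.4441, 0.2765]
eef_rot: [[0.981, -0.122, 0.151], [-0.194, -0.614, 0.765], [-0.0, -0.78, -0.626]]
wrist_force: [-0.2, 1.2, -0.3]
width: 0.028
grip_force: 60.9
[ 0.5413 -0.4441  0.2765] [-0.95  0.8   0.92  0.68  2.02  0.93]
[ 0.5439 -0.4437  0.1741] tot [0.0025 0.0793 0.0648] 3 rows of [0.0008 0.0264 0.0216]
[ 0.5575 -0.3749  0.1177] tot [ 0.   -0.    0.09] 2 rows of [ 0.    -0.     0.045]
```

```bash
python3 nudge.py '.0008 .0264 .0216 0 0;.0008 .0264 .0216 0 0;.0008 .0264 .0216 0 0;0 0 0 0 0;0 0 .03 0 0;0 0 .03 0 0;0 0 .02 0 0;0 0 .004 0 0;0 0 0 0 0'; python3 nudge.py '0 0 .003 0 0;0 0 0 0 0';python3 nudge.py '0 0 .002 0 0;0 0 0 0 0'
```

```text
time_s: 59.75
tool_pos: [0.5576, -0.378, 0.125]
eef_rot: [[0.981, -0.118, 0.151], [-0.191, -0.617, 0.764], [0.003, -0.778, -0.628]]
wrist_force: [0.4, -0.2, -0.6]
width: 0.021
grip_force: 60.8
time_s: 59.95
tool_pos: [0.5576, -0.3771, 0.1223]
eef_rot: [[0.981, -0.119, 0.152], [-0.193, -0.617, 0.763], [0.003, -0.778, -0.628]]
wrist_force: [0.7, -0.2, -0.8]
width: 0.028
grip_force: 60.8
time_s: 60.15
tool_pos: [0.5577, -0.3751, 0.1201]
eef_rot: [[0.981, -0.12, 0.151], [-0.193, -0.616, 0.764], [0.001, -0.779, -0.628]]
wrist_force: [-0.0, -0.3, 0.1]
width: 0.031
grip_force: 60.8
```

```bash
python3 nudge.py '0 0 .002 0 0;0 0 0 0 0';python3 nudge.py '0 0 .002 0 0;0 0 0 0 0';python3 nudge.py '0 0 .001 0 0;0 0 0 0 0'
```

```text
time_s: 60.35
tool_pos: [0.5581, -0.3733, 0.1188]
eef_rot: [[0.981, -0.12, 0.151], [-0.193, -0.616, 0.764], [0.001, -0.779, -0.627]]
wrist_force: [-0.4, -0.0, 0.3]
width: 0.025
grip_force: 61.0
time_s: 60.55
tool_pos: [0.5586, -0.3717, 0.1181]
eef_rot: [[0.981, -0.119, 0.152], [-0.193, -0.615, 0.764], [0.002, -0.779, -0.627]]
wrist_force: [1.5, -0.4, 2.7]
width: 0.027
grip_force: 61.3
time_s: 60.75
tool_pos: [0.5586, -0.3711, 0.1176]
eef_rot: [[0.981, -0.119, 0.152], [-0.193, -0.616, 0.764], [0.002, -0.779, -0.627]]
wrist_force: [-0.1, -1.6, 4.8]
width: 0.027
grip_force: 61.8
```

```bash
python3 nudge.py '0 0 -.002 0 0;0 0 0 0 .1;0 0 0 0 .15;0 0 0 0 .15;0 0 0 0 .15;0 0 -.015 0 .15;0 0 -.025 0 .15;0 0 -.045 0 .15;0 -.02 -.04 0 .15;0 -.03 -.03 0 .15;0 0 0 0 .15' 20
python3 - <<'E'
from h import *
horn=lambda H,S,V:(H>=8)&(H<=19)&(S>165)&(V>140)
try: inrack(horn)
except Exception as e: print(e)
im=env.get_image("top");h=cv2.cvtColor(im,cv2.COLOR_RGB2HSV);print(h[222:230:4,280:300:6].tolist(),h[225,255].tolist())
try: plate(.064,lambda H,S,V:(H>15)&(H<32)&(V>195)&(S>60))
except Exception as e: print(e)
E
```

```text
time_s: 61.85
tool_pos: [0.5412, -0.4619, 0.2609]
eef_rot: [[0.981, -0.114, 0.157], [-0.193, -0.623, 0.758], [0.011, -0.774, -0.633]]
wrist_force: [-0.3, 0.2, -0.0]
width: 0.154
grip_force: 0.0
scene 284 [[229.0, 155.0], [243.0, 152.0], [247.0, 170.0], [233.0, 173.0]] [[243, 152], [230, 155], [235, 172], [245, 170]]
wrist 5210 [[364.0, 278.0], [373.0, 149.0], [427.0, 153.0], [418.0, 282.0]] [[374, 149], [372, 185], [378, 186], [376, 194], [380, 185], [380, 194], [386, 195], [381, 197], [387, 201], [381, 207], [386, 208], [379, 212], [384, 215], [381, 220], [384, 218], [387, 223], [381, 224], [384, 229], [379, 231], [379, 224], [375, 223], [378, 219], [373, 221], [370, 237], [373, 223], [379, 231], [376, 236], [382, 233], [378, 238], [380, 253], [417, 282], [426, 166]]
[[[22, 96, 236], [22, 98, 235], [21, 98, 236], [22, 98, 235]], [[22, 97, 236], [22, 97, 236], [22, 98, 235], [22, 97, 236]]] [13, 137, 134]
((285.60662841796875, 224.50759887695312), (40.04084014892578, 32.702396392822266), 4.085616588592529) 
 [[0.6306 0.044  0.064 ]
 [0.5414 0.0524 0.064 ]
 [0.6411 0.1533 0.064 ]
 [0.5518 0.1613 0.064 ]] 
ctr [0.5912 0.1028 0.064 ] -y end [0.586  0.0482 0.064 ] +y end [0.5965 0.1573 0.064 ]
```

```bash
python3 nudge.py '-.0036 -.0358 .0159 0 0;-.0036 -.0358 .0159 0 0;-.0036 -.0358 .0159 0 0;-.0036 -.0358 .0159 0 0;-.0036 -.0358 .0159 0 0;-.0035 -.0125 .0414 0 0;-.0035 -.0125 .0414 0 0;-.0035 -.0125 .0414 0 0;-.0035 -.0125 .0414 0 0;-.0035 -.0125 .0414 0 0;-.0035 -.0125 .0414 0 0;-.0035 -.0125 .0414 0 0;-.0035 -.0125 .0414 0 0;0 0 0 0 0' 20
python3 nudge.py '-.0021 .0113 .0401 0 0;-.0021 .0113 .0401 0 0;-.0021 .0113 .0401 0 0;0 0 0 0 0;0 0 0 0 0'; python3 -c "
from h import *
plan([.591,.109,.085])"
```

```text
time_s: 63.45
tool_pos: [0.5879, 0.0395, 0.2103]
eef_rot: [[0.982, -0.123, 0.141], [-0.187, -0.614, 0.767], [-0.008, -0.779, -0.626]]
wrist_force: [0.2, 0.3, -0.5]
width: -0.002
grip_force: 0.0
time_s: 63.95
tool_pos: [0.5985, 0.1067, 0.1111]
eef_rot: [[0.981, -0.122, 0.149], [-0.192, -0.615, 0.764], [-0.001, -0.779, -0.627]]
wrist_force: [-0.2, 0.3, 0.2]
width: -0.001
grip_force: 0.0
[0.5985 0.1067 0.1111] [-0.23  0.58  1.88  1.07  1.09  0.8 ]
[0.591 0.109 0.085] tot [-0.0078  0.0199  0.017 ] 1 rows of [-0.0078  0.0199  0.017 ]
```

```bash
python3 nudge.py '-.0078 .0199 .017 0 0;0 0 0 0 0;0 0 0 0 0'; python3 nudge.py '0 .0012 .0009 0 0;0 0 0 0 0';python3 nudge.py '0 .0008 .0006 0 0;0 0 0 0 0';python3 nudge.py '0 .0008 .0006 0 0;0 0 0 0 0'
```

```text
time_s: 64.25
tool_pos: [0.5923, 0.1078, 0.087]
eef_rot: [[0.981, -0.12, 0.153], [-0.194, -0.615, 0.764], [0.002, -0.779, -0.627]]
wrist_force: [-0.2, -0.2, 0.1]
width: 0.0
grip_force: 0.0
time_s: 64.45
tool_pos: [0.5923, 0.1082, 0.0854]
eef_rot: [[0.981, -0.119, 0.153], [-0.193, -0.616, 0.764], [0.004, -0.779, -0.627]]
wrist_force: [0.0, -0.4, 1.0]
width: 0.002
grip_force: 0.0
time_s: 64.65
tool_pos: [0.5917, 0.1086, 0.0836]
eef_rot: [[0.981, -0.12, 0.151], [-0.193, -0.616, 0.764], [0.002, -0.779, -0.627]]
wrist_force: [0.9, 0.5, -0.7]
width: 0.003
grip_force: 0.0
time_s: 64.85
tool_pos: [0.5917, 0.1088, 0.0827]
eef_rot: [[0.981, -0.12, 0.151], [-0.193, -0.615, 0.764], [0.002, -0.779, -0.627]]
wrist_force: [0.2, -0.0, 2.1]
width: 0.004
grip_force: 1.3
```

```bash
python3 nudge.py '0 .0008 .0006 0 0;0 0 0 0 0;.001 .003 -.0037 0 0;.001 .003 -.0037 0 0;.001 .003 -.0037 0 0;.001 .003 -.0037 0 0;.001 .003 -.0037 0 0;.001 .003 -.0037 0 0;.001 .003 -.0037 0 0;.001 .003 -.0037 0 0;.001 .003 -.0037 0 0;.001 .003 -.0037 0 0;0 0 0 0 0'; python3 nudge.py '0 -.0234 -.0188 0 0;0 -.0234 -.0188 0 .75;0 0 -.05 0 .75;0 0 -.05 0 .75;0 0 0 0 .75'; python3 - <<'E'
from h import *
plate(.064,lambda H,S,V:(H>15)&(H<32)&(V>195)&(S>60))
z=env.read_state()["eef_rot"][:,2];T=np.array([.586,.001,.0712]);plan(T-.06*z,T)
E
```

```text
time_s: 66.15
tool_pos: [0.5925, 0.0601, 0.0825]
eef_rot: [[0.981, -0.119, 0.152], [-0.193, -0.614, 0.766], [0.002, -0.781, -0.625]]
wrist_force: [-1.5, -1.9, 7.9]
width: -0.0
grip_force: 3.8
time_s: 66.65
tool_pos: [0.5788, -0.0204, 0.2076]
eef_rot: [[0.98, -0.116, 0.159], [-0.197, -0.619, 0.76], [0.01, -0.777, -0.63]]
wrist_force: [0.8, -0.2, 0.2]
width: 0.681
grip_force: 0.0
((303.87860107421875, 224.13916015625), (40.9249153137207, 32.72515869140625), 4.236394882202148) 
 [[ 0.6302 -0.0073  0.064 ]
 [ 0.5409  0.0014  0.064 ]
 [ 0.6412  0.1043  0.064 ]
 [ 0.5519  0.1127  0.064 ]] 
ctr [0.591  0.0528 0.064 ] -y end [ 0.5855 -0.0029  0.064 ] +y end [0.5965 0.1085 0.064 ]
[ 0.5779 -0.0186  0.2055] [-0.45  0.47  1.75  0.89  1.34  0.9 ]
[ 0.5767 -0.0447  0.1089] tot [0.0034 0.0914 0.0406] 3 rows of [0.0011 0.0305 0.0135]
[0.586  0.001  0.0712] tot [0.   0.   0.06] 2 rows of [0.   0.   0.03]
```

```bash
python3 nudge.py '.0011 .0305 .0135 0 .75;.0011 .0305 .0135 0 .75;.0011 .0305 .0135 0 .75;0 0 0 0 .75;0 0 .02 0 .75;0 0 .02 0 .75;0 0 .016 0 .75;0 0 0 0 .75;0 0 0 0 .75' 20
python3 - <<'E'
from h import *
plan([.5855,-.001,.071])
E
```

```text
time_s: 67.6
tool_pos: [0.5839, 0.001, 0.0726]
eef_rot: [[0.981, -0.119, 0.15], [-0.192, -0.616, 0.764], [0.002, -0.779, -0.627]]
wrist_force: [-0.2, 1.2, 0.0]
width: 0.747
grip_force: 0.0
[0.5839 0.001  0.0726] [-0.42  0.65  1.86  0.98  1.15  0.68]
[ 0.5855 -0.001   0.071 ] tot [ 0.0019  0.0023 -0.0002] 1 rows of [ 0.0019  0.0023 -0.0002]
```

```bash
python3 nudge.py '.0019 .0023 0 0 .5;0 0 0 0 .35;0 0 0 0 .25;0 0 0 0 .2;0 0 0 0 .2' 20; python3 nudge.py '0 -.001 0 0 .12;0 -.001 0 0 .05;0 -.001 0 0 0;0 -.001 0 0 0;0 0 0 0 0' 20;python3 nudge.py '-.0001 -.0072 -.0049 0 0;-.0001 -.0072 -.0049 0 0;-.0004 -.0078 -.0035 0 0;-.0004 -.0078 -.0035 0 0' 25;  python3 nudge.py '-.0007 -.0085 -.0021 0 0;-.0007 -.0085 -.0021 0 0;-.0008 -.0077 -.0008 0 0;-.0008 -.0077 -.0008 0 0' 40; python3 nudge.py '0 -.008 -.006 0 0;0 -.008 -.006 0 0;0 -.008 -.006 0 0;0 0 0 0 0' 60
python3 - <<'E'
from h import *
T=np.array([.557,-.3725,.119])+.004*F;z=env.read_state()['eef_rot'][:,2];P=T-.09*z;print(T,P)
plan([.58,.0,.28],[P[0],P[1],.28],P,T)
E
```

```text
time_s: 68.1
tool_pos: [0.5856, -0.0016, 0.0709]
eef_rot: [[0.981, -0.12, 0.152], [-0.193, -0.615, 0.764], [0.002, -0.779, -0.627]]
wrist_force: [0.0, -0.8, 2.8]
width: 0.206
grip_force: 1.7
time_s: 68.6
tool_pos: [0.5859, 0.0012, 0.0736]
eef_rot: [[0.981, -0.12, 0.151], [-0.193, -0.616, 0.764], [0.001, -0.779, -0.627]]
wrist_force: [0.3, 0.8, 3.1]
width: 0.164
grip_force: 18.8
time_s: 69.0
tool_pos: [0.5861, 0.0071, 0.1084]
eef_rot: [[0.981, -0.119, 0.151], [-0.193, -0.616, 0.764], [0.002, -0.779, -0.628]]
wrist_force: [0.7, -0.8, 1.8]
width: 0.08
grip_force: 23.0
time_s: 69.4
tool_pos: [0.5861, 0.023, 0.1363]
eef_rot: [[0.981, -0.12, 0.151], [-0.193, -0.617, 0.763], [0.002, -0.777, -0.629]]
wrist_force: [0.1, 0.0, -0.7]
width: 0.037
grip_force: 39.1
time_s: 69.8
tool_pos: [0.5868, 0.0237, 0.1675]
eef_rot: [[0.981, -0.118, 0.153], [-0.193, -0.617, 0.763], [0.004, -0.778, -0.628]]
wrist_force: [0.8, -0.6, -0.1]
width: 0.023
grip_force: 61.1
[ 0.55766123 -0.36864375  0.11983165] [ 0.5439272  -0.437326    0.17634824]
[0.5868 0.0237 0.1675] [-0.38  0.51  1.81  0.94  1.24  0.86]
[0.58 0.   0.28] tot [-0.0016 -0.0721 -0.0898] 3 rows of [-0.0005 -0.024  -0.0299]
[ 0.5439 -0.4373  0.28  ] tot [ 0.049   0.274  -0.3392] 10 rows of [ 0.0049  0.0274 -0.0339]
[ 0.5439 -0.4373  0.1763] tot [-0.0004  0.0807  0.0651] 3 rows of [-0.0001  0.0269  0.0217]
[ 0.5577 -0.3686  0.1198] tot [0.   0.   0.09] 2 rows of [0.    0.    0.045]
```

```bash
python3 nudge.py '-.0005 -.024 -.0299 0 0;-.0005 -.024 -.0299 0 0;-.0005 -.024 -.0299 0 0;.0049 .0274 -.0339 0 0;.0049 .0274 -.0339 0 0;.0049 .0274 -.0339 0 0;.0049 .0274 -.0339 0 0;.0049 .0274 -.0339 0 0;.0049 .0274 -.0339 0 0;.0049 .0274 -.0339 0 0;.0049 .0274 -.0339 0 0;.0049 .0274 -.0339 0 0;.0049 .0274 -.0339 0 0;0 0 0 0 0;0 0 0 0 0'
python3 - <<'E'
from h import *
T=np.array([.5577,-.3686,.1198]);z=env.read_state()['eef_rot'][:,2];P=T-.09*z
plan(P,T)
E
```

```text
time_s: 71.3
tool_pos: [0.5435, -0.4381, 0.2763]
eef_rot: [[0.981, -0.122, 0.151], [-0.194, -0.614, 0.765], [-0.0, -0.78, -0.626]]
wrist_force: [1.4, 0.4, -0.5]
width: 0.03
grip_force: 61.2
[ 0.5435 -0.4381  0.2763] [-0.94  0.8   0.94  0.68  2.01  0.93]
[ 0.5441 -0.4374  0.1762] tot [0.0005 0.0776 0.0633] 3 rows of [0.0002 0.0259 0.0211]
[ 0.5577 -0.3686  0.1198] tot [0.   0.   0.09] 2 rows of [0.    0.    0.045]
```

```bash
python3 nudge.py '.0002 .0259 .0211 0 0;.0002 .0259 .0211 0 0;.0002 .0259 .0211 0 0;0 0 0 0 0;0 0 .03 0 0;0 0 .03 0 0;0 0 .02 0 0;0 0 .006 0 0;0 0 0 0 0'; python3 nudge.py '0 0 .003 0 0;0 0 0 0 0';python3 nudge.py '0 0 .002 0 0;0 0 0 0 0';python3 nudge.py '0 0 .001 0 0;0 0 0 0 0'
```

```text
time_s: 72.2
tool_pos: [0.5583, -0.3701, 0.1253]
eef_rot: [[0.982, -0.118, 0.15], [-0.191, -0.616, 0.764], [0.002, -0.778, -0.628]]
wrist_force: [-0.8, -0.5, 0.8]
width: 0.025
grip_force: 61.1
time_s: 72.4
tool_pos: [0.5583, -0.3693, 0.1229]
eef_rot: [[0.981, -0.119, 0.152], [-0.193, -0.617, 0.763], [0.003, -0.778, -0.628]]
wrist_force: [-0.4, -0.5, -0.2]
width: 0.024
grip_force: 61.2
time_s: 72.6
tool_pos: [0.5584, -0.3674, 0.1208]
eef_rot: [[0.981, -0.12, 0.151], [-0.193, -0.616, 0.764], [0.002, -0.779, -0.627]]
wrist_force: [0.2, -0.3, -0.5]
width: 0.024
grip_force: 61.2
time_s: 72.8
tool_pos: [0.5586, -0.3664, 0.12]
eef_rot: [[0.981, -0.12, 0.151], [-0.193, -0.616, 0.764], [0.001, -0.779, -0.627]]
wrist_force: [0.0, 0.1, 1.3]
width: 0.025
grip_force: 61.2
```

```bash
python3 nudge.py '0 0 .001 0 0;0 0 0 0 0;0 0 -.001 0 0;0 0 0 0 .1;0 0 0 0 .15;0 0 0 0 .15;0 0 0 0 .15;0 0 -.015 0 .15;0 0 -.025 0 .15;0 0 -.045 0 .15;0 -.02 -.04 0 .15;0 -.03 -.03 0 .15;0 0 0 0 .15' 20
python3 - <<'E'
from h import *
i=inrack(lambda H,S,V:(H>=19)&(H<32)&(V>215)&(S>80)&(S<135))
w=env.get_image("wrist");save(w,"w9.png");s=env.get_image("scene");save(s,"s9.png")
# dark brown stop mask in wrist
h=cv2.cvtColor(w,cv2.COLOR_RGB2HSV).astype(int)
pts=np.array([proj("wrist",rk(x,y,z),i) for x in(-.06,.06) for y in(.05,.135) for z in(0,.115)])
k=np.zeros(w.shape[:2],np.uint8);cv2.fillConvexPoly(k,cv2.convexHull(pts.astype(np.float32)).astype(np.int32),1)
m=((w.max(2)<115)&(k>0)).astype(np.uint8);r,c=quad(cv2.morphologyEx(m,cv2.MORPH_OPEN,np.ones((3,3))))
print(m.sum(),cv2.approxPolyDP(c,4,True)[:,0].tolist())
for g in(.095,.1,.105,.11):
  print(g,[proj("wrist",rk(*P),i).round(0).tolist() for P in((.023,g,.106),(-.023,g,.106),(.023,g+.012,.106),(-.023,g+.012,.106),(.05,g,.06),(-.05,g,.06))])
plan(rk(0,.108,.09))
E
```

```text
time_s: 74.1
tool_pos: [0.5416, -0.4558, 0.2629]
eef_rot: [[0.981, -0.113, 0.157], [-0.193, -0.623, 0.758], [0.012, -0.774, -0.633]]
wrist_force: [0.3, -0.6, 0.5]
width: 0.149
grip_force: 0.0
scene 264 [[229.0, 155.0], [243.0, 153.0], [246.0, 169.0], [233.0, 172.0]] [[243, 153], [230, 156], [235, 171], [245, 169]]
wrist 5264 [[379.0, 277.0], [387.0, 154.0], [424.0, 156.0], [417.0, 279.0]] [[387, 154], [386, 186], [396, 197], [398, 210], [395, 247], [390, 250], [383, 241], [383, 250], [415, 279], [423, 165]]
5646 [[367, 138], [331, 140], [330, 174], [295, 180], [296, 233], [327, 224], [330, 250], [364, 235]]
0.095 [[316.0, 181.0], [316.0, 236.0], [304.0, 180.0], [305.0, 234.0], [350.0, 143.0], [348.0, 253.0]]
0.1 [[311.0, 180.0], [312.0, 235.0], [300.0, 179.0], [301.0, 233.0], [345.0, 142.0], [344.0, 251.0]]
0.105 [[306.0, 180.0], [307.0, 234.0], [295.0, 178.0], [297.0, 232.0], [340.0, 142.0], [339.0, 250.0]]
0.11 [[302.0, 179.0], [303.0, 233.0], [291.0, 178.0], [292.0, 231.0], [336.0, 142.0], [335.0, 249.0]]
[ 0.5411 -0.4535  0.2548] [-0.95  0.83  0.92  0.67  2.    0.9 ]
[ 0.5712 -0.2823  0.125 ] tot [-0.0033 -0.0076  0.2167] 5 rows of [-0.0007 -0.0015  0.0433]
```

```bash
python3 - <<'E'
from h import *
T=rk(0,.1235,.1243);z=env.read_state()["eef_rot"][:,2];R=env.read_state()["eef_rot"]
plan(T-.08*z+np.array([0,0,.03]),T-.08*z,T);print("−F local/5mm",(R.T@(-F*.005)).round(5), "+N",(R.T@(N*.005)).round(5))
E
```

```text
[ 0.5411 -0.4535  0.2548] [-0.95  0.83  0.92  0.67  2.    0.9 ]
[ 0.5606 -0.3356  0.2419] tot [-0.0035 -0.0647  0.1012] 3 rows of [-0.0012 -0.0216  0.0337]
[ 0.5606 -0.3356  0.2119] tot [0.     0.0234 0.0188] 1 rows of [0.     0.0234 0.0188]
[ 0.5725 -0.2744  0.1618] tot [0.   0.   0.08] 2 rows of [0.   0.   0.04]
−F local/5mm [ 0.00012  0.00387 -0.00316] +N [ 2.00e-05 -3.16e-03 -3.87e-03]
```

```bash
python3 nudge.py '-.0012 -.0216 .0337 0 0;-.0012 -.0216 .0337 0 0;-.0012 -.0216 .0337 0 0;0 0 0 0 0;0 .0234 .0188 0 0;0 0 .04 0 0;0 0 .04 0 0;0 0 0 0 0;0 0 0 0 0' 20;  python3 - <<'E'
from h import *
plan(rk(0,.1235,.1243));p=env.read_state()["tool_pos"];print([((p-O)@v).round(4) for v in(XR,F,N)])
E
```

```text
time_s: 75.2
tool_pos: [0.5734, -0.2742, 0.1655]
eef_rot: [[0.981, -0.117, 0.153], [-0.192, -0.613, 0.767], [0.004, -0.782, -0.624]]
wrist_force: [-0.1, -1.2, 11.7]
width: 0.0
grip_force: 4.5
[ 0.5734 -0.2742  0.1655] [-0.78  0.71  1.41  0.71  1.61  0.79]
[ 0.5725 -0.2744  0.1618] tot [-0.0008  0.0032  0.002 ] 1 rows of [-0.0008  0.0032  0.002 ]
[np.float64(0.0008), np.float64(0.1246), np.float64(0.1279)]
```

```bash
python3 nudge.py '0 -.002 0 0 0;0 0 0 0 0'; python3 nudge.py '.0001 .0039 -.0032 0 0;.0001 .0039 -.0032 0 0;.0001 .0039 -.0032 0 0;0 0 0 0 0'; python3 - <<'E'
from h import *
p=env.read_state()["tool_pos"];print([((p-O)@v).round(4) for v in(XR,F,N)])
E
```

```text
time_s: 75.4
tool_pos: [0.5733, -0.2735, 0.1652]
eef_rot: [[0.981, -0.119, 0.152], [-0.193, -0.614, 0.765], [0.002, -0.78, -0.626]]
wrist_force: [1.1, -0.3, 6.1]
width: -0.003
grip_force: 2.6
time_s: 75.8
tool_pos: [0.5706, -0.2884, 0.162]
eef_rot: [[0.981, -0.119, 0.151], [-0.193, -0.613, 0.766], [0.001, -0.781, -0.625]]
wrist_force: [0.9, 0.7, 6.1]
width: -0.0
grip_force: 2.6
[np.float64(0.0004), np.float64(0.1097), np.float64(0.1274)]
```

```bash
python3 nudge.py '0 -.019 -.0232 0 0;-.0011 -.0348 .0284 0 0;0 0 0 0 0;0 .012 .0147 0 0;0 .012 .0147 0 0;0 0 0 0 0;0 0 0 0 0'; python3 nudge.py '.0001 .0039 -.0032 0 0;.0001 .0039 -.0032 0 0;.0001 .0039 -.0032 0 0;0 0 0 0 0'; python3 - <<'E'
from h import *
p=env.read_state()["tool_pos"];print([((p-O)@v).round(4) for v in(XR,F,N)])
E
```

```text
time_s: 76.5
tool_pos: [0.578, -0.2435, 0.1621]
eef_rot: [[0.981, -0.121, 0.15], [-0.193, -0.615, 0.765], [-0.001, -0.779, -0.627]]
wrist_force: [0.1, -1.2, -0.3]
width: -0.003
grip_force: 0.0
time_s: 76.9
tool_pos: [0.5756, -0.2592, 0.1599]
eef_rot: [[0.981, -0.12, 0.152], [-0.194, -0.616, 0.763], [0.002, -0.778, -0.628]]
wrist_force: [-0.8, 0.2, -0.1]
width: -0.0
grip_force: 0.0
[np.float64(0.0004), np.float64(0.1383), np.float64(0.1193)]
```

Free, tip clear behind the tab. Push on.

```bash
python3 nudge.py '.0001 .0039 -.0032 0 0;.0001 .0039 -.0032 0 0;0 0 0 0 0';python3 nudge.py '.0001 .0039 -.0032 0 0;.0001 .0039 -.0032 0 0;0 0 0 0 0';python3 nudge.py '.0001 .0039 -.0032 0 0;.0001 .0039 -.0032 0 0;.0001 .0039 -.0032 0 0;.0001 .0039 -.0032 0 0';  python3 - <<'E'
from h import *
p=env.read_state()["tool_pos"];print([((p-O)@v).round(4) for v in(XR,F,N)])
E
```

```text
time_s: 77.2
tool_pos: [0.5738, -0.2685, 0.1576]
eef_rot: [[0.981, -0.12, 0.151], [-0.193, -0.616, 0.764], [0.001, -0.779, -0.628]]
wrist_force: [0.3, 0.0, 0.1]
width: -0.001
grip_force: 0.0
time_s: 77.5
tool_pos: [0.5721, -0.2782, 0.1555]
eef_rot: [[0.981, -0.12, 0.151], [-0.193, -0.616, 0.764], [0.001, -0.779, -0.628]]
wrist_force: [0.1, -0.1, -0.5]
width: 0.001
grip_force: 0.0
time_s: 77.9
tool_pos: [0.5686, -0.2969, 0.1518]
eef_rot: [[0.981, -0.12, 0.15], [-0.192, -0.615, 0.765], [0.001, -0.779, -0.627]]
wrist_force: [-1.2, 2.8, 0.6]
width: 0.001
grip_force: 1.7
[np.float64(-0.0001), np.float64(0.099), np.float64(0.1193)]
```

```bash
python3 nudge.py '0 -.0044 -.0054 0 0;0 0 0 0 0;.0001 .0039 -.0032 0 0;.0001 .0039 -.0032 0 0;.0001 .0039 -.0032 0 0;.0001 .0039 -.0032 0 0';python3 nudge.py '.0001 .0039 -.0032 0 0;.0001 .0039 -.0032 0 0;.0001 .0039 -.0032 0 0;.0001 .0039 -.0032 0 0'; python3 nudge.py '.0001 .0039 -.0032 0 0;.0001 .0039 -.0032 0 0;0 0 0 0 0';  python3 - <<'E'
from h import *
p=env.read_state()["tool_pos"];print([((p-O)@v).round(4) for v in(XR,F,N)])
E
```

```text
time_s: 78.5
tool_pos: [0.5651, -0.3178, 0.1545]
eef_rot: [[0.981, -0.12, 0.151], [-0.192, -0.615, 0.765], [0.001, -0.779, -0.626]]
wrist_force: [0.7, 3.1, 1.5]
width: -0.001
grip_force: 1.8
time_s: 78.9
tool_pos: [0.5614, -0.3377, 0.1502]
eef_rot: [[0.981, -0.12, 0.15], [-0.192, -0.616, 0.764], [0.001, -0.779, -0.627]]
wrist_force: [-1.1, 2.7, 3.1]
width: 0.0
grip_force: 1.9
time_s: 79.2
tool_pos: [0.5597, -0.348, 0.1478]
eef_rot: [[0.981, -0.121, 0.151], [-0.193, -0.616, 0.763], [0.001, -0.778, -0.628]]
wrist_force: [-0.1, 0.5, 2.7]
width: -0.002
grip_force: 1.0
[np.float64(-0.0003), np.float64(0.0475), np.float64(0.1262)]
```

```bash
python3 nudge.py '.0001 .0039 -.0032 0 0;.0001 .0039 -.0032 0 0;.0001 .0039 -.0032 0 0;0 0 0 0 0'; python3 nudge.py '.0001 .0039 -.0032 0 0;0 0 0 0 0'; python3 nudge.py '.0001 .0039 -.0032 0 0;0 0 0 0 0'; python3 nudge.py '0 .002 -.0016 0 0;0 0 0 0 0'; python3 - <<'E'
from h import *
p=env.read_state()["tool_pos"];print([((p-O)@v).round(4) for v in(XR,F,N)])
E
```

```text
time_s: 79.6
tool_pos: [0.5579, -0.3595, 0.1464]
eef_rot: [[0.982, -0.118, 0.15], [-0.191, -0.611, 0.769], [0.001, -0.783, -0.622]]
wrist_force: [-0.7, 9.9, 6.0]
width: -0.004
grip_force: 5.3
time_s: 79.8
tool_pos: [0.5577, -0.3613, 0.1471]
eef_rot: [[0.982, -0.115, 0.149], [-0.188, -0.605, 0.774], [0.001, -0.788, -0.616]]
wrist_force: [1.6, 18.9, 9.8]
width: 0.003
grip_force: 9.4
time_s: 80.0
tool_pos: [0.5575, -0.363, 0.148]
eef_rot: [[0.983, -0.112, 0.147], [-0.185, -0.6, 0.779], [0.001, -0.792, -0.61]]
wrist_force: [3.9, 28.6, 13.5]
width: -0.001
grip_force: 13.6
time_s: 80.2
tool_pos: [0.5575, -0.3635, 0.1481]
eef_rot: [[0.983, -0.111, 0.146], [-0.184, -0.597, 0.781], [0.001, -0.795, -0.607]]
wrist_force: [5.6, 35.2, 13.6]
width: 0.0
grip_force: 15.6
[np.float64(0.0002), np.float64(0.0323), np.float64(0.1297)]
```

```bash
python3 nudge.py '-.0003 -.0116 .0095 0 0;0 -.019 -.0232 0 0;0 -.019 -.0232 0 0;0 -.02 -.03 0 0;0 0 -.05 0 0;0 0 -.04 0 0;0 0 0 0 0;0 0 0 0 0' 20; python3 - <<'E'
from h import *
w=env.get_image("wrist");b=env.get_image("scene");t=env.get_image("top")
C=np.zeros((600,800,3),np.uint8)
i=env.camera_info("wrist");c=proj("wrist",rk(0,.05,.05),i).astype(int);print(c)
x0=max(0,c[0]-100);y0=max(0,c[1]-100)
C[:400,:400]=cv2.resize(w[y0:y0+200,x0:x0+200],(400,400));C[:400,400:]=crop(b,205,115,285,195,5)
C[400:,:400]=cv2.resize(t[190:265,340:490],(400,200));C[400:,400:]=cv2.resize(b[220:340,170:410],(400,200));save(C,"m8.png")
print(x0,y0);save(w,"w10.png");save(b,"s10.png")
E
```

```text
time_s: 81.0
tool_pos: [0.5397, -0.4521, 0.2942]
eef_rot: [[0.981, -0.121, 0.153], [-0.195, -0.617, 0.762], [0.002, -0.778, -0.629]]
wrist_force: [0.9, 0.1, -1.1]
width: -0.0
grip_force: 0.0
[429 194]
329 94
```

View pics/m8.png

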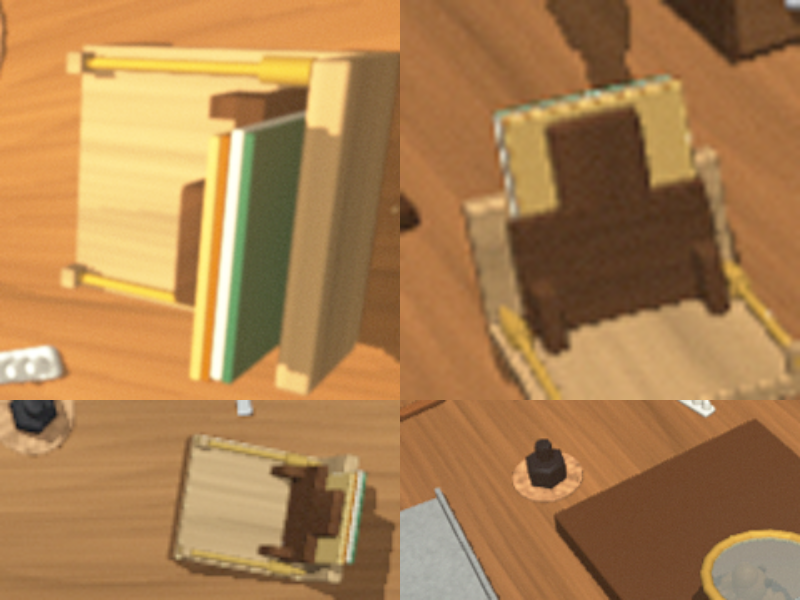

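```bash
python3 nudge.py '0 -.03 -.02 0 0;0 0 0 0 0;0 0 0 0 0;0 0 0 0 0;0 0 0 0 0'; python3 -c "
from plant import env
print(env.close_job())"
```

```text
time_s: 81.65
tool_pos: [0.5403, -0.4472, 0.3296]
eef_rot: [[0.981, -0.121, 0.15], [-0.193, -0.614, 0.765], [-0.001, -0.78, -0.626]]
wrist_force: [1.0, 0.2, -0.3]
width: 0.003
grip_force: 0.0
the job is handed in; nothing more can be done
None
```

I handed the job in at about 82 s: the weight stands on its cork pad, and all four plates (sycamore, bone, horn, boxwood) stand on edge against the rack's fixed wall with the end stop pushed snug. I judged the result from the last camera pictures; no verdict came back, and I did not separately re-measure the carving and tools.

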